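# Shut and lock the cover of a bamboo stick feeder

### The job

Push the part-open metal cover of the bamboo stick feeder fully shut and square against its stop bar, pushing its two orange end tabs in turn because it jams when one end runs ahead. Then lock it with the red winged fastener: turn it clockwise until it lines up with its hidden slot and can be pushed right in, turn it a quarter turn further to its stop and let go, so that it springs back into its catch. Leave the bundle of sticks, the mallet and the dye tin where they are.

Things in the scene. Friction and masses are not known exactly. Their poses are not given: they have to be found in the camera images.
- feeder: Low dark-green machine, 330 x 400 mm, fixed; origin on the table below home. Seen from home, in home's axes: a hood hides the cover's near edge from 75 mm in -x on, top 14 mm above the cover's top; a stop bar begins 80 mm in +x, top 8 mm above it; rail lips lie along both ends from 160 mm in y outward, top 13 mm above it.
- home (a point): Point on the feeder level with the cover's top, 112 mm above the table, where the fastener's axis stands when the cover is fully shut. Its x axis is the direction in which the cover shuts (away from the robot), its y axis points to the cover's left end, z up.
- tab_left (a point): Centre of the orange tab at the cover's left (+y) end: upright block 12 mm in x, 32 mm in y, 34 mm high, standing on the cover. Shut, it is 40 mm in x and 120 mm in y from home. Push its near face in +x: the cover moves heavily (about 3 to 10 N at 40 mm/s), this end runs ahead of the other and jams (over 20 N) after 20 to 50 mm; then push the other end.
- tab_right (a point): Centre of the like tab at the cover's right end: 40 mm in x and -120 mm in y from home when shut.
- cover (a joint): How far the middle of the cover is from shut, in m: 0 is fully shut, about 0.034 to 0.048 at the start.
- skew (a joint): How far the cover is turned in its track, in rad, positive anticlockwise from above (right end ahead); 0 is square; it jams near 0.1 either way.
- wing_grip (a point): Centre of the fastener's red wing, on the cover's middle: upright bar 38 mm long (its x), 10 mm thick (its y: grip across this), 26 mm high, on a steel disc 38 mm across whose top is 13 mm below this point. Fastener out: this point is 35 mm above the cover's top. It turns about the vertical through this point and pushes down against a spring.
- wing (a joint): Angle of the wing in rad, clockwise from above positive; 0 is along the cover's x; starts within 0.1. The hidden slot lies at 0.35 to 1.15, different each time; within about 0.15 of it the fastener can be pushed through. Once through and turned 0.35 on, it can be let go without popping out. A stop ends the turn about 1.6 past the slot; the catch is 1.57 past it.
- stud (a joint): How far the fastener is pushed in, in m: 0 out (spring 4 N); 0.0015 its cross pin rests on the slotted plate and goes no farther (at 20 N) unless at the slot; 0.0135 and over the pin is through (10 N); 0.0155 fully in (11 N). Let go at the stop it springs back up to about 0.010, locked in the catch; short of the catch it rests at about 0.013.
- bundle_mid (a point): Bystander: middle of a tied bundle of pink-tipped sticks lying on the table, 260 x 58 x 56 mm.
- mallet_mid (a point): Bystander: middle of the wooden mallet lying on the table, 240 mm long, head 100 x 56 x 60 mm.
- dye_tin_mid (a point): Bystander: middle of a pink dye tin, 44 mm across and 45 mm high, standing on the feeder's stop bar, whose top is 120 mm above the table.

How it is judged:
By the outcome, as a careful person would: the job done as asked, in the order asked, and still so for the second after the job is handed in, with the robot touching nothing.
It also fails if it takes over 72 s, if anything falls off the work surface, if the arm or the gripper's body presses on something with over 40 N, if the wrist force passes 120 N, or if a joint passes its speed limit or range.

### The arm

A 7-joint arm with a two-finger parallel gripper is mounted at the origin on the work surface. World frame = base frame: x ahead of the robot, y to its left, z up, the work surface at z = 0. Lengths are in m, angles in rad, forces in N, time in s.
With the tool pointing down it reaches from about 0.4 to 0.75 m from the base axis. Payload 19.5 kg.
Tool frame: the origin (TCP) lies on the centre line of the jaws, within the pads' length; the fingertips stand ahead of it and the grasp point (between the pads) is the TCP (bot.nose_length is the z of the fingertips in the tool frame, in m); z points along the fingers, x is the direction in which the jaws open and shut, and the axes are right-handed (so a half turn about z gives the same grasp; the last joint's range is limited). The gripper opens to 85 mm and grips with 20 to 120 N. Pads are 22 mm wide; open, the fingers measure 114 mm over their backs; the gripper's body (76 mm by 85 mm) begins 54 mm behind the grasp point. The pads swing forward as they close: fully open they stand 13 mm farther back than shut.
Start: joints at [-1.239, 0.707, -0.028, 1.485, 0.022, 0.951, -0.075], TCP at [0.21, 0.535, 0.25] pointing down, gripper open.
Joint ranges: [-2.71, 2.71], [-0.32, 2.16], [-1.57, 1.52], [0, 2.45], [-1.46, 4.6], [0, 2.02], [-2.83, 2.83]. Speed limits (rad/s): [1.89, 1.89, 2.57, 2.57, 3.01, 3.01, 3.01].

### API

Orientations are given as [roll, pitch, yaw] about the fixed x, y, z axes, in that order (R = Rz(yaw) Ry(pitch) Rx(roll)).
In Python, from rig import status, vision, bot gives the robot as it stands.
- The arm moves only by the tool drive_tool, never from a script. Its arguments are lists of equal length, an entry for each row: "rot": the turn, a rotation vector about the tool's x, y, z in rad, a list of three; "slide": the shift along the tool's x, y, z in cm, a list of three; "jaw": the closure, from -1 (fully open) to 1 (shut). In form: {"rot": [[wx, wy, wz], ...], "slide": [[tx, ty, tz], ...], "jaw": [jaw, ...]}. A call has 1 to 8 rows; each row shifts and turns the commanded pose from where the row before left it, along the tool's axes as they then stand; what a row does not reach is not made up. A row lasts 1/12 s, in which the tool goes at most 41.7 mm and 7.16 degrees, less where a joint would pass 70% of its speed; a pose out of reach is approached as far as the arm can. A call with a gripper value outside its range is refused whole. The fingers move at their own pace and stop on an object; "grip_force" is the grip in N (left out, the last holds). Time passes only in rows, so rows that do not move let the fingers close. It gives the time, the measured TCP pose, the force and the opening at its end, in the units of the state.
- status.get_obs(): the state, without advancing time (a new reading comes with each control period).
- vision.read_camera(name): name is "side" or "top"; returns a dict with "frame" (400x640x3 uint8, red, green, blue), "mtx" (3x3 intrinsics, pixels), "k1" (the pictures are not rectified: a ray, as slopes to the right and down, at radius r is drawn at 1 + k1 r^2 times it, then the intrinsics apply), "rvec" (rotation vector, rad) and "tvec" (3), from world to camera coordinates, as OpenCV has them. Camera axes: x right, y down, z forward; pixel columns grow to the right and rows downward; lengths in m; the calibration is good to about 2 mm. A picture is of the moment at which its call begins. There is no depth.
- bot.close_job(): hands the job in, once; it reports no verdict.
The state is a dict: "time_s": time; "joint_pos": joint angles; "joint_vel": joint speeds; "tau": joint torques, N m; "eef_pos": TCP position; "ee_rot": TCP orientation; "ft_force": force on the tool from outside, world axes, zero at the start; "torque": the same for the moment, N m; "width": opening from 0.0 (shut) to 1.0 (fully open).
Only numpy, scipy, OpenCV 4.12 (cv2) and the standard library are available. Lean on these libraries where they do the work, as an engineer would, in place of code of your own. Each camera call takes 0.05 s, during which the arm holds its last target.

## Working session

There is one attempt and no reset: what is moved stays moved. The work goes in short steps, Python scripts to look and compute and a tool call to move; the robot and the scene stay as the last step left them, time stands still between calls to the robot, and variables do not carry over. Pictures are saved under pics/ and viewed, and the job is handed in when it is done.

Besides the shell and the picture viewer there is one more tool, called after "Call:" as name(argument=value, ...), one argument or row to a line, values as JSON. drive_tool: Moves the arm, as the interface text tells. Its arguments: {"type":"object","properties":{"rot":{"type":"array"},"slide":{"type":"array"},"jaw":{"type":"array"},"grip_force":{"type":"number"}},"required":["rot","slide","jaw"]}

```bash
mkdir -p pics; ls
python3 - <<'E'
from rig import status, vision, bot
import cv2
o=status.get_obs(); print(o, bot.nose_length)
for n in ("side","top"):
    c=vision.read_camera(n); cv2.imwrite(f"pics/{n}0.png",c["frame"][:,:,::-1]); print(n,c["mtx"],c["k1"],c["rvec"],c["tvec"])
E
```

```text
pics
{'time_s': 0.0, 'joint_pos': array([-1.238698  ,  0.70709137, -0.02761141,  1.48496691,  0.02195802,
        0.95090149, -0.07550004]), 'joint_vel': array([-0.00012101,  0.00118849,  0.00134732, -0.00125083,  0.00222407,
        0.00030899,  0.0002422 ]), 'tau': array([ 4.08871529e-04, -8.83187199e+01,  1.23475481e+00, -2.36158204e+01,
        1.68908096e-02,  6.50108748e-03, -2.81673300e-05]), 'eef_pos': array([0.2098724 , 0.53508255, 0.24984172]), 'ee_rot': array([3.14158952e+00, 1.06656050e-03, 1.19696884e+00]), 'ft_force': array([-1.08962691,  0.10588642,  0.91756972]), 'torque': array([-0.03628796, -0.0208896 ,  0.01681813]), 'width': 0.9969455409603291} 0.019
side [[374.69300512   0.         320.14027502]
 [  0.         374.69300512 193.79534471]
 [  0.           0.           1.        ]] -0.0812445275823589 [ 2.18151426 -0.69907751  0.33716954] [-0.47549153  0.29012981  0.71103054]
top [[500.1905032    0.         315.86124224]
 [  0.         500.1905032  197.4831249 ]
 [  0.           0.           1.        ]] -0.14434037058141028 [ 2.10683084 -2.16693673  0.16439353] [0.03143484 0.60688878 1.2637087 ]
```

View pics/side0.png

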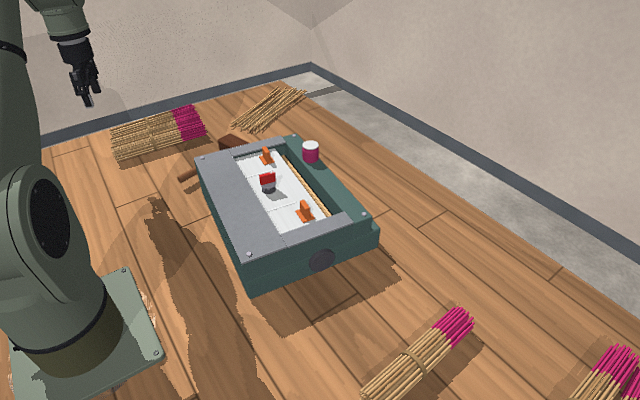

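View pics/top0.png

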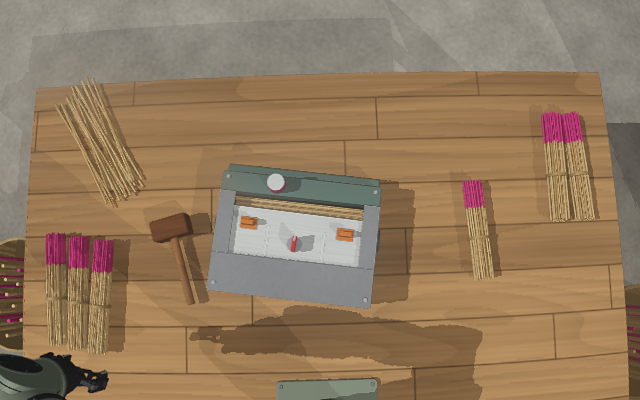

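```bash
cat > h.py <<'E'
import numpy as np, cv2
from rig import status, vision, bot
def cam(n):
    c=vision.read_camera(n); c["R"]=cv2.Rodrigues(np.array(c["rvec"],float))[0]; c["t"]=np.array(c["tvec"],float).ravel(); return c
def ray(c,uv):
    k=c["k1"]; K=np.array(c["mtx"])
    p=cv2.undistortPoints(np.array(uv,float).reshape(-1,1,2),K,np.array([k,0,0,0.]) ).reshape(-1,2)
    d=np.c_[p,np.ones(len(p))]@c["R"]; o=-c["R"].T@c["t"]; return o,d
def onz(c,uv,z):
    o,d=ray(c,uv); s=(z-o[2])/d[:,2]; return o+s[:,None]*d
def proj(c,X):
    return cv2.projectPoints(np.array(X,float).reshape(-1,1,3),np.array(c["rvec"],float),np.array(c["tvec"],float),np.array(c["mtx"]),np.array([c["k1"],0,0,0.]))[0].reshape(-1,2)
def tri(c1,u1,c2,u2):
    A=[];b=[]
    for c,u in((c1,u1),(c2,u2)):
        o,d=ray(c,u); d=d[0]/np.linalg.norm(d[0]); P=np.eye(3)-np.outer(d,d); A.append(P); b.append(P@o)
    return np.linalg.lstsq(np.vstack(A),np.hstack(b),rcond=None)[0]
def crop(c,x0,y0,x1,y1,s,name):
    cv2.imwrite(name,cv2.resize(c["frame"][y0:y1,x0:x1,::-1],None,fx=s,fy=s,interpolation=cv2.INTER_CUBIC))
E
python3 - <<'E'
from h import *
t=cam("top"); s=cam("side")
crop(t,200,150,400,310,4,"pics/t1.png"); crop(s,190,120,390,300,4,"pics/s1.png"[:-4]+"x.png")
np.savez("c0.npz",t=t["frame"],s=s["frame"])
for n,c in(("top",t),("side",s)):
    hsv=cv2.cvtColor(c["frame"],cv2.COLOR_RGB2HSV)
    for nm,lo,hi in(("orange",(6,170,120),(16,255,255)),("red",(0,170,100),(4,255,255)),("red2",(175,170,100),(180,255,255))):
        m=cv2.inRange(hsv,lo,hi); k,l,st,ce=cv2.connectedComponentsWithStats(m)
        for i in range(1,k):
            if st[i,4]>15: print(n,nm,st[i],ce[i])
E
```

```text
top orange [240 219   5   8  19] [241.78947368 222.78947368]
side orange [259 147  15  18 136] [265.74264706 156.32352941]
side orange [296 200  18  23 210] [304.3047619  211.96666667]
side red [259 173  16  12 138] [266.7826087  178.02173913]
```

View pics/t1.png

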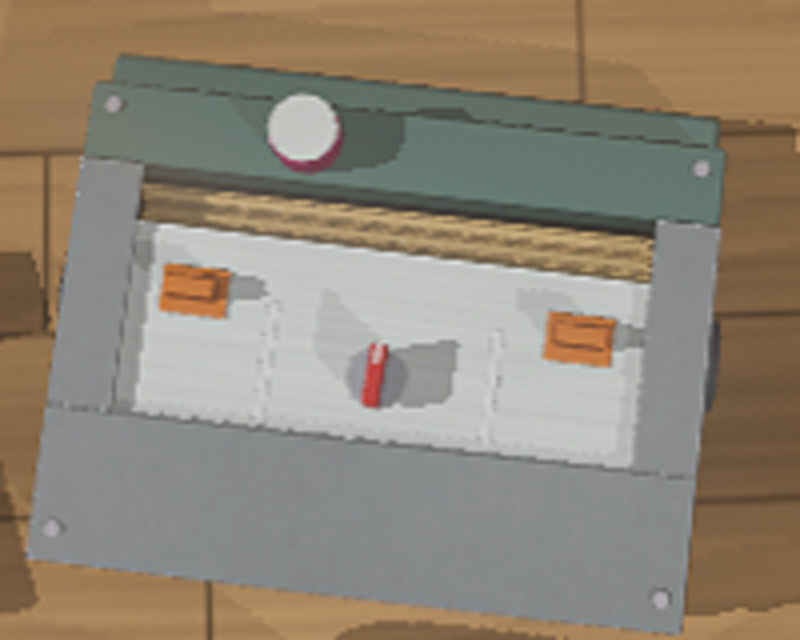

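View pics/s1x.png

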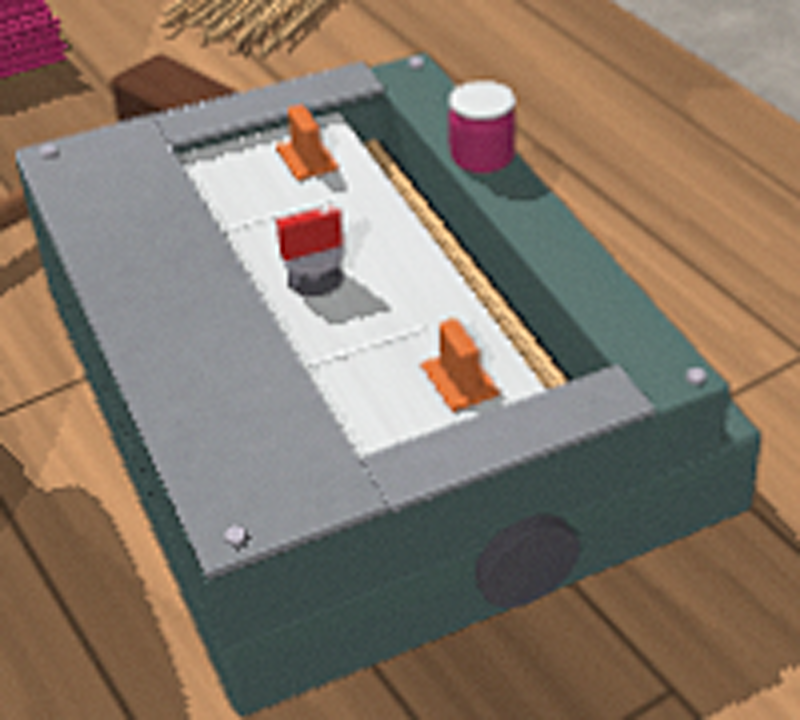

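Run:
```python
from h import *
t=cam("top"); s=cam("side")
C=lambda p:np.array(p,float).reshape(-1,2)/4+[200-.375,150-.375]
print("camT",ray(t,C((0,0)))[0],"camS",ray(s,C((0,0)))[0])
hood=onz(t,C([(50,405),(690,476)]),.126); 
L=onz(t,C([(143,165),(112,408)]),.125); Rr=onz(t,C([(655,222),(636,468)]),.125)
B=onz(t,C([(88,157),(716,225)]),.120)
outs=onz(t,C([(30,558),(682,632)]),.126)
for n,a in(("hood",hood),("L",L),("R",Rr),("bar",B),("out",outs)):
    d=a[1]-a[0]; print(n,a[:,:2].round(4).tolist(),np.degrees(np.arctan2(d[1],d[0])).round(2),np.linalg.norm(d).round(4))
# side corners
D=lambda p:np.array(p,float).reshape(-1,2)/4+[190-.375,120-.375]
print("side hood/lips", onz(s,D([(175,150),(360,458)]),.126).round(4).tolist())
print("side bar/lips", onz(s,D([(385,92),(612,367)]),.125).round(4).tolist(), "barline",onz(s,D([(374,65),(653,408)]),.1225).round(4).tolist())
print("tabs top(top)",onz(t,C([(202,287),(583,332)]),.146).round(4).tolist())
print("wing ends",onz(t,C([(377,345),(372,405)]),.16).round(4).tolist())
print("bolts", onz(t,C([(113,103),(701,168),(52,527),(660,600)]),.125).round(4).tolist())
print(onz(s,D([(47,150),(236,536),(417,61),(697,376)]),.125).round(4).tolist())
```

```text
camT [0.40107567 0.01142725 1.34360319] camS [ 0.17174357 -0.56570658  0.68287051]
hood [[0.4702, 0.2715], [0.417, -0.1171]] -97.8 0.3922
L [[0.6176, 0.2136], [0.4676, 0.2334]] 172.5 0.1514
R [[0.5729, -0.1023], [0.4228, -0.0847]] 173.31 0.1511
bar [[0.6246, 0.2491], [0.5706, -0.1405]] -97.89 0.3933
out [[0.3776, 0.2842], [0.3238, -0.1086]] -97.8 0.3965
side hood/lips [[0.4652, 0.2242, 0.126], [0.4206, -0.0856, 0.126]]
side bar/lips [[0.616, 0.2062, 0.125], [0.5698, -0.1053, 0.125]] barline [[0.6306, 0.2449, 0.1225], [0.5694, -0.1414, 0.1225]]
tabs top(top) [[0.5381, 0.1744, 0.146], [0.5045, -0.0543, 0.146]]
wing ends [[0.4991, 0.0687, 0.16], [0.4637, 0.0725, 0.16]]
bolts [[0.6575, 0.2325, 0.125], [0.6058, -0.1322, 0.125], [0.3961, 0.2707, 0.125], [0.3432, -0.0962, 0.125]]
[[0.3964, 0.2752, 0.125], [0.3442, -0.0951, 0.125], [0.6565, 0.2283, 0.125], [0.6033, -0.1379, 0.125]]
```

```bash
cat >> h.py <<'E'
YAW=np.radians(-8.05); ex=np.array([np.cos(YAW),np.sin(YAW),0]); ey=np.array([-np.sin(YAW),np.cos(YAW),0]); HOME=np.array([.518,.065,.112])
def toh(p): d=np.asarray(p)-HOME; return np.array([d@ex,d@ey,d[2]])
def toW(h): return HOME+h[0]*ex+h[1]*ey+np.array([0,0,h[2]])
from scipy.spatial.transform import Rotation as Ro
def go(h,yaw=None):
    o=status.get_obs(); R=Ro.from_euler('xyz',o["ee_rot"]).as_matrix(); p=o["eef_pos"]
    print("t",round(o["time_s"],2),"homepos mm",(toh(p)*1000).round(1),"rot",o["ee_rot"].round(3),"F",o["ft_force"].round(1),"w",round(o["width"],3),"j7",o["joint_pos"][6].round(2))
    if h is not None:
        print("tool delta cm",(R.T@(toW(h)-p)*100).round(2))
        Rt=Ro.from_euler('xyz',[np.pi,0,(yaw if yaw is not None else YAW+np.pi/2)]).as_matrix()
        print("rotvec",Ro.from_matrix(R.T@Rt).as_rotvec().round(3), "delta after rot", (Rt.T@(toW(h)-p)*100).round(2))
E
python3 - <<'E'
from h import *
t=cam("top"); s=cam("side")
C=lambda p:np.array(p,float).reshape(-1,2)/4+[200-.375,150-.375]
D=lambda p:np.array(p,float).reshape(-1,2)/4+[190-.375,120-.375]
print("L",(toh(tri(t,C((189,286)),s,D((300,112))))*1000).round(1),"R",(toh(tri(t,C((584,335)),s,D((455,327))))*1000).round(1))
for z in(.146,): print((toh(onz(t,C((189,286)),z)[0])*1000).round(1),(toh(onz(t,C((584,335)),z)[0])*1000).round(1))
print("tin",(toh(onz(t,C((303,127)),.165)[0])*1000).round(1))
go([-.03,.12,.12])
E
```

```text
L [  3.5 118.5  38.7] R [   0.5 -120.3   40.2]
[  4.3 119.1  34. ] [   1.7 -120.8   34. ]
tin [105.4  60.6  53. ]
t 0.4 homepos mm [-370.9  422.5  138.2] rot [3.142 0.    1.197] F [0.2 0.  0. ] w 1.003 j7 -0.08
tool delta cm [-21.54  40.16   1.83]
rotvec [-0.     0.    -0.233] delta after rot [-30.25  34.09   1.82]
```

Call:
drive_tool(
  rot=[
    [0, 0, -0.1165],
    [0, 0, -0.1165],
    [0, 0, 0],
    [0, 0, 0],
    [0, 0, 0],
    [0, 0, 0],
    [0, 0, 0],
    [0, 0, 0],
  ],
  slide=[
    [0, 0, 0],
    [0, 0, 0],
    [-1.9, 2.13, 0],
    [-1.9, 2.13, 0],
    [-1.9, 2.13, 0],
    [-1.9, 2.13, 0],
    [-1.9, 2.13, 0],
    [-1.9, 2.13, 0],
  ],
  jaw=[1, 1, 1, 1, 1, 1, 1, 1],
)

```text
time_s: 1.07
eef_pos: [0.3212, 0.4033, 0.2503]
ee_rot: [3.142, 0.0, 1.43]
ft_force: [0.8, 0.0, -0.2]
width: -0.0
```

Call:
drive_tool(
  rot=[
    [0, 0, 0],
    [0, 0, 0],
    [0, 0, 0],
    [0, 0, 0],
    [0, 0, 0],
    [0, 0, 0],
    [0, 0, 0],
    [0, 0, 0],
  ],
  slide=[
    [-1.9, 2.13, 0],
    [-1.9, 2.13, 0],
    [-1.9, 2.13, 0],
    [-1.9, 2.13, 0],
    [-1.9, 2.13, 0],
    [-1.9, 2.13, 0],
    [-1.9, 2.13, 0],
    [-1.9, 2.13, 0],
  ],
  jaw=[1, 1, 1, 1, 1, 1, 1, 1],
)

```text
time_s: 1.73
eef_pos: [0.4687, 0.2288, 0.2504]
ee_rot: [3.141, 0.0, 1.43]
ft_force: [0.1, -0.5, -0.0]
width: 0.005
```

```bash
python3 -c "
from h import *
go([-.03,.12,.05])"
```

```text
t 1.73 homepos mm [-71.8 155.3 138.4] rot [3.141 0.    1.43 ] F [ 0.1 -0.5 -0. ] w 0.005 j7 0.79
tool delta cm [-3.53  4.18  8.84]
rotvec [ 0.  0. -0.] delta after rot [-3.53  4.18  8.84]
```

Call:
drive_tool(
  rot=[
    [0, 0, 0],
    [0, 0, 0],
    [0, 0, 0],
    [0, 0, 0],
    [0, 0, 0],
    [0, 0, 0],
    [0, 0, 0],
    [0, 0, 0],
  ],
  slide=[
    [0, 0, 0],
    [0, 0, 0],
    [0, 0, 2],
    [0, 0, 2],
    [0, 0, 2],
    [0, 0, 2],
    [0, 0, 0],
    [0, 0, 0],
  ],
  jaw=[1, 1, 1, 1, 1, 1, 1, 1],
)

```text
time_s: 2.4
eef_pos: [0.4672, 0.2307, 0.1703]
ee_rot: [-3.14, 0.001, 1.431]
ft_force: [-0.4, 0.3, -0.1]
width: 0.001
```

Run:
```python
from h import *
go([-.028,.12,.031])
t=cam("top"); s=cam("side")
crop(t,200,150,400,310,4,"pics/t2.png"); crop(s,190,90,390,280,4,"pics/s2.png")
```

```text
t 2.4 homepos mm [-73.5 157.   58.3] rot [-3.140e+00  1.000e-03  1.431e+00] F [-0.4  0.3 -0.1] w 0.001 j7 0.75
tool delta cm [-3.7   4.55  2.73]
rotvec [-0.001  0.001  0.001] delta after rot [-3.7   4.55  2.73]
```

View pics/s2.png

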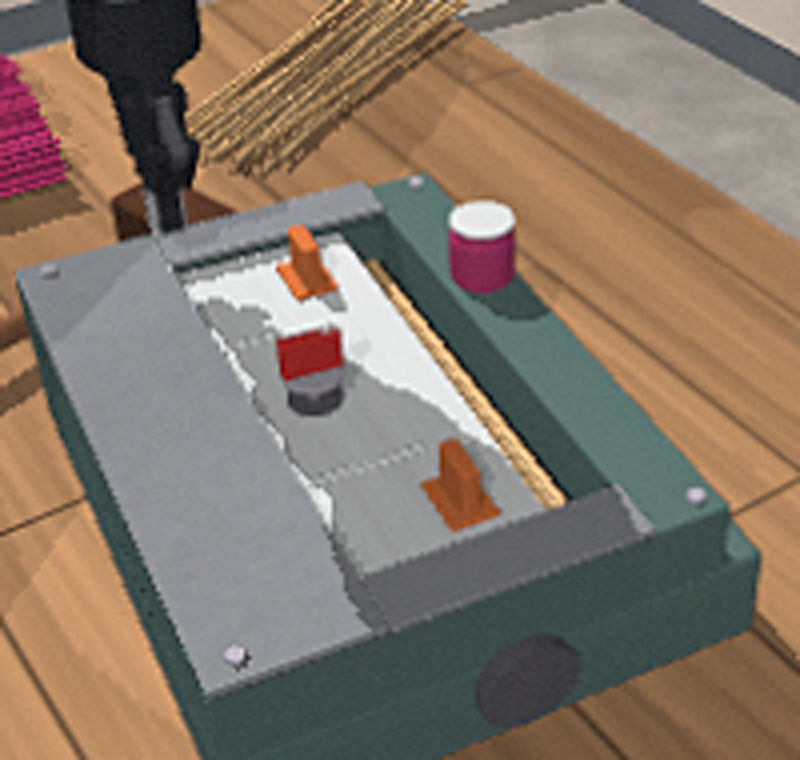

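Call:
drive_tool(
  rot=[
    [0, 0, 0],
    [0, 0, 0],
    [0, 0, 0],
    [0, 0, 0],
    [0, 0, 0],
    [0, 0, 0],
    [0, 0, 0],
    [0, 0, 0],
  ],
  slide=[
    [-1.9, 2.2, 0],
    [-1.8, 2.2, 0],
    [0, 0, 0],
    [0, 0, 0.9],
    [0, 0, 0.9],
    [0, 0, 0.9],
    [0, 0, 0],
    [0, 0, 0],
  ],
  jaw=[1, 1, 1, 1, 1, 1, 1, 1],
)

```text
time_s: 3.17
eef_pos: [0.5057, 0.1877, 0.1428]
ee_rot: [-3.141, 0.001, 1.431]
ft_force: [-0.5, 0.3, 0.4]
width: -0.002
```

Run:
```python
from h import *
go([-.018,.12,.031])
t=cam("top"); s=cam("side")
crop(t,200,150,400,310,4,"pics/t3.png"); crop(s,190,90,390,280,4,"pics/s3.png")
```

```text
t 3.17 homepos mm [-29.3 119.8  30.8] rot [-3.141e+00  1.000e-03  1.431e+00] F [-0.5  0.3  0.4] w -0.002 j7 0.84
tool delta cm [ 0.02  1.13 -0.02]
rotvec [-0.001  0.001  0.001] delta after rot [ 0.02  1.13 -0.02]
```

View pics/s3.png

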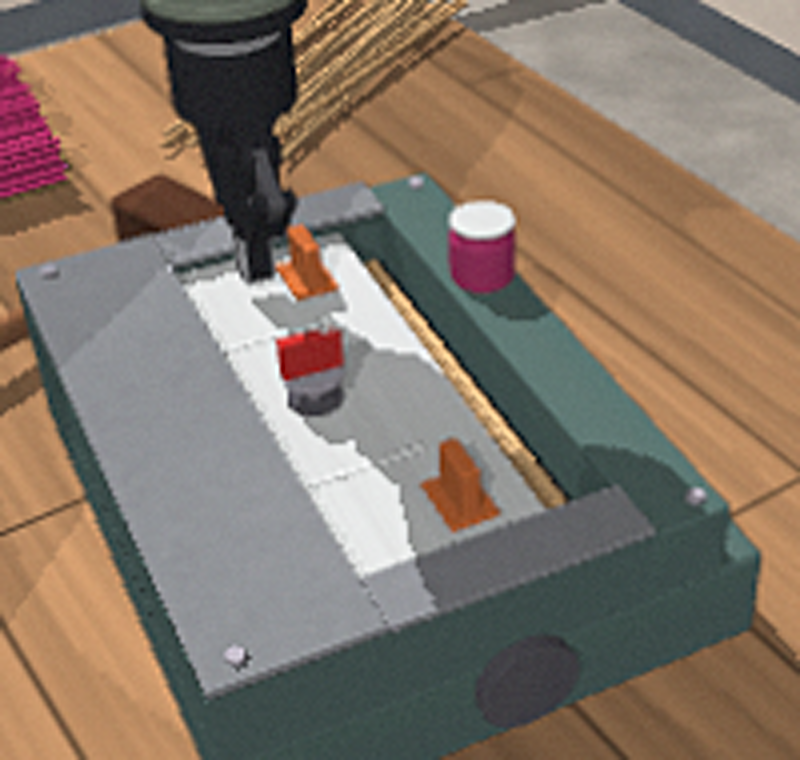

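Call:
drive_tool(
  rot=[
    [0, 0, 0],
    [0, 0, 0],
    [0, 0, 0],
    [0, 0, 0],
    [0, 0, 0],
  ],
  slide=[
    [0, 0.4, 0],
    [0, 0.4, 0],
    [0, 0.4, 0],
    [0, 0.4, 0],
    [0, 0.33, 0],
  ],
  jaw=[1, 1, 1, 1, 1],
)

```text
time_s: 3.68
eef_pos: [0.5254, 0.1843, 0.1432]
ee_rot: [-3.141, 0.001, 1.43]
ft_force: [-5.7, -1.7, 2.1]
width: 0.004
```

Call:
drive_tool(
  rot=[
    [0, 0, 0],
    [0, 0, 0],
    [0, 0, 0],
  ],
  slide=[
    [0, 0.33, 0],
    [0, 0.33, 0],
    [0, 0.33, 0],
  ],
  jaw=[1, 1, 1],
)

```text
time_s: 3.93
eef_pos: [0.5347, 0.1826, 0.143]
ee_rot: [-3.14, 0.001, 1.43]
ft_force: [-6.3, -1.5, 1.5]
width: -0.004
```

Run:
```python
from h import *
go(None)
t=cam("top"); s=cam("side")
crop(t,200,150,400,310,4,"pics/t4.png"); crop(s,190,90,390,280,4,"pics/s4.png")
```

```text
t 3.93 homepos mm [1.000e-01 1.188e+02 3.100e+01] rot [-3.14e+00  1.00e-03  1.43e+00] F [-6.3 -1.5  1.5] w -0.004 j7 0.87
```

View pics/s4.png

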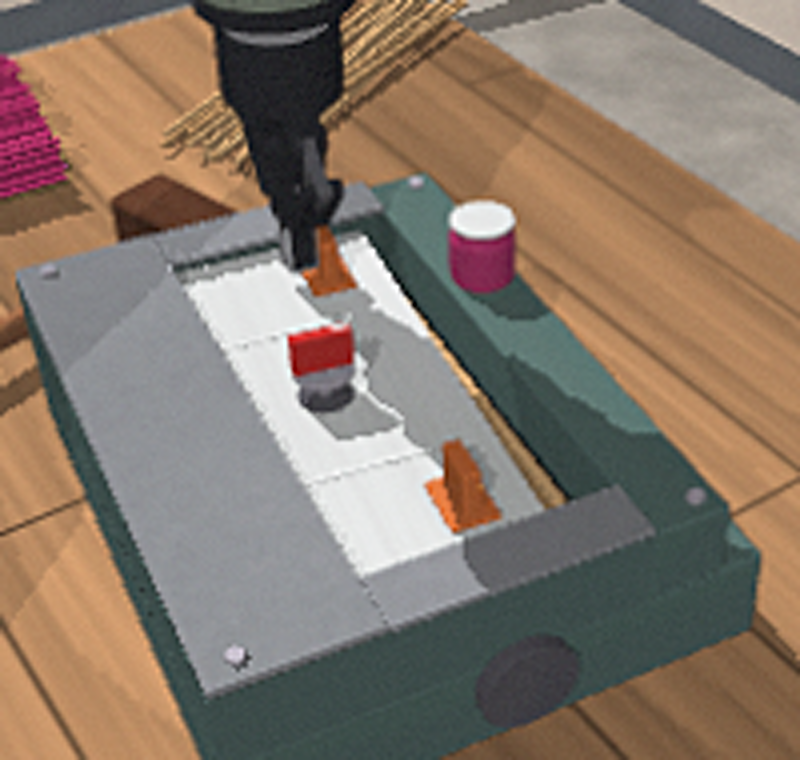

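Call:
drive_tool(
  rot=[
    [0, 0, 0],
    [0, 0, 0],
    [0, 0, 0],
  ],
  slide=[
    [0, 0.33, 0],
    [0, 0.33, 0],
    [0, 0, 0],
  ],
  jaw=[1, 1, 1],
)

```text
time_s: 4.28
eef_pos: [0.5419, 0.1819, 0.1432]
ee_rot: [-3.141, 0.001, 1.43]
ft_force: [-1.4, -0.1, 0.7]
width: -0.0
```

Run:
```python
from h import *
go([-.03,-.12,.07])
```

```text
t 4.28 homepos mm [  7.3 119.1  31.2] rot [-3.141e+00  1.000e-03  1.430e+00] F [-1.4 -0.1  0.7] w -0.0 j7 0.88
tool delta cm [-23.92  -3.71  -3.87]
rotvec [-0.     0.001 -0.001] delta after rot [-23.91  -3.73  -3.88]
```

Call:
drive_tool(
  rot=[
    [0, 0, 0],
    [0, 0, 0],
    [0, 0, 0],
    [0, 0, 0],
    [0, 0, 0],
    [0, 0, 0],
    [0, 0, 0],
    [0, 0, 0],
  ],
  slide=[
    [0, -1.2, 0],
    [0, -1.3, -1.5],
    [0, -1.2, -2.0],
    [0, 0, -2.0],
    [-4, 0, 0],
    [-4, 0, 0],
    [-4, 0, 0],
    [-4, 0, 0],
  ],
  jaw=[1, 1, 1, 1, 1, 1, 1, 1],
)

```text
time_s: 4.95
eef_pos: [0.4824, 0.0276, 0.1986]
ee_rot: [3.14, -0.0, 1.431]
ft_force: [1.3, -1.6, 0.8]
width: 0.0
```

Call:
drive_tool(
  rot=[
    [0, 0, 0],
    [0, 0, 0],
    [0, 0, 0],
    [0, 0, 0],
  ],
  slide=[
    [-4, 0, 0],
    [-3.9, 0, 0],
    [0, 0, 0],
    [0, 0, 0],
  ],
  jaw=[1, 1, 1, 1],
)

```text
time_s: 5.28
eef_pos: [0.4716, -0.0511, 0.1985]
ee_rot: [3.141, 0.0, 1.426]
ft_force: [-0.1, 1.1, 0.4]
width: 0.006
```

Run:
```python
from h import *
go([-.03,-.12,.031])
t=cam("top"); s=cam("side")
crop(t,200,150,400,310,4,"pics/t5.png"); crop(s,190,90,390,280,4,"pics/s5.png")
```

```text
t 5.28 homepos mm [ -29.7 -121.4   86.5] rot [3.141 0.    1.426] F [-0.1  1.1  0.4] w 0.006 j7 1.23
tool delta cm [ 0.14 -0.04  5.55]
rotvec [ 0.001  0.    -0.004] delta after rot [ 0.14 -0.03  5.55]
```

View pics/s5.png

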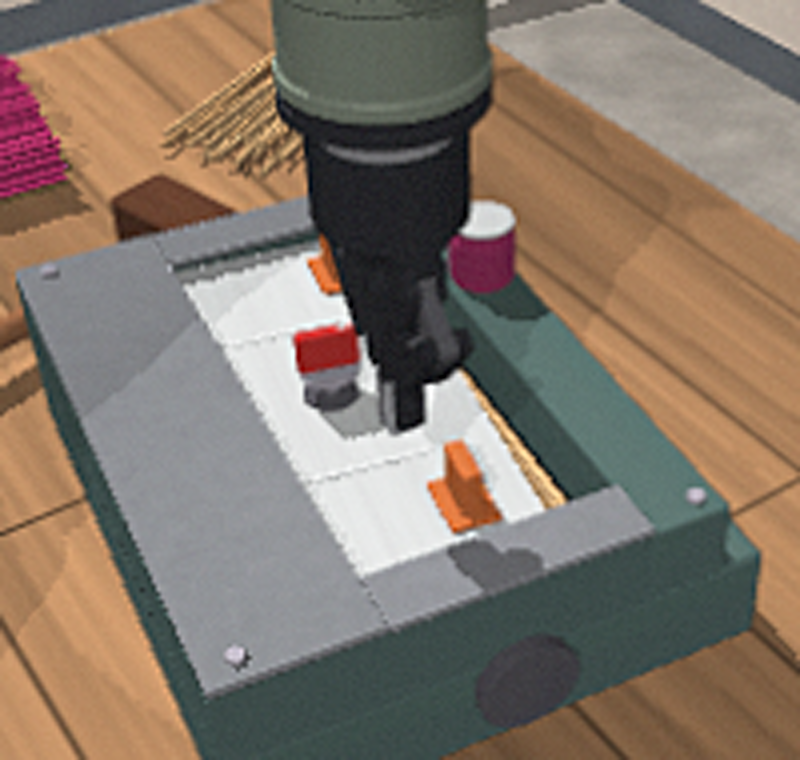

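View pics/t5.png

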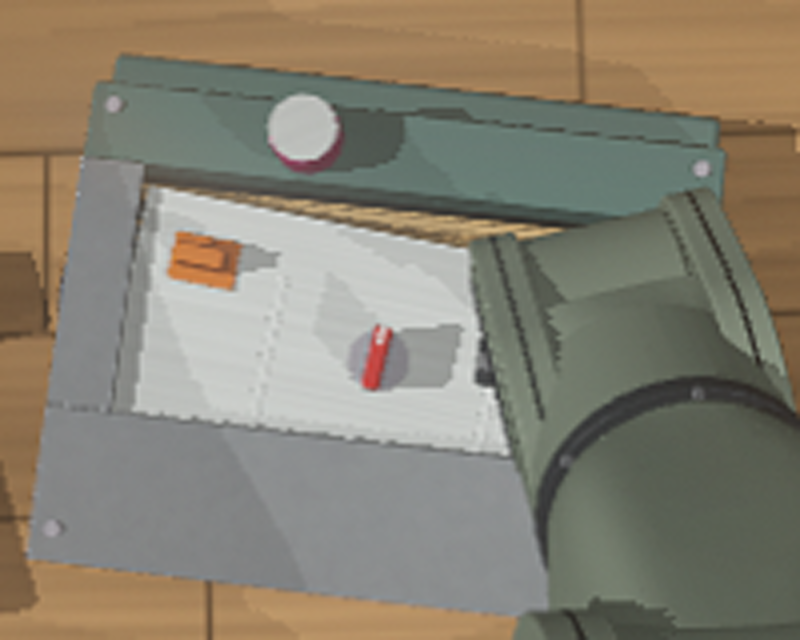

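Call:
drive_tool(
  rot=[
    [0, 0, 0],
    [0, 0, 0],
    [0, 0, 0],
    [0, 0, 0],
    [0, 0, 0],
    [0, 0, 0],
    [0, 0, 0],
    [0, 0, 0],
  ],
  slide=[
    [0, 0, 1.5],
    [0, 0, 1.5],
    [0, 0, 1.5],
    [0, 0, 1.0],
    [0, 0, 0],
    [0, 0.5, 0],
    [0, 0.5, 0],
    [0, 0.33, 0],
  ],
  jaw=[1, 1, 1, 1, 1, 1, 1, 1],
)

```text
time_s: 6.05
eef_pos: [0.4859, -0.0508, 0.144]
ee_rot: [3.14, -0.0, 1.43]
ft_force: [0.1, 0.4, -0.1]
width: -0.002
```

Call:
drive_tool(
  rot=[
    [0, 0, 0],
    [0, 0, 0],
    [0, 0, 0],
    [0, 0, 0],
    [0, 0, 0],
    [0, 0, 0],
  ],
  slide=[
    [0, 0.33, 0],
    [0, 0.33, 0],
    [0, 0.33, 0],
    [0, 0.33, 0],
    [0, 0.33, 0],
    [0, 0.33, 0],
  ],
  jaw=[1, 1, 1, 1, 1, 1],
)

```text
time_s: 6.55
eef_pos: [0.504, -0.0534, 0.1434]
ee_rot: [-3.14, -0.0, 1.43]
ft_force: [-5.0, 4.7, -1.4]
width: -0.005
```

Run:
```python
from h import *
go([.023,-.12,.031])
t=cam("top"); s=cam("side")
crop(t,200,150,400,310,4,"pics/t6.png"); crop(s,190,90,390,280,4,"pics/s6.png")
```

```text
t 6.55 homepos mm [   2.7 -119.2   31.4] rot [-3.14 -0.    1.43] F [-5.   4.7 -1.4] w -0.005 j7 1.21
tool delta cm [-0.08  2.03  0.03]
rotvec [-0.001 -0.     0.   ] delta after rot [-0.08  2.03  0.04]
```

View pics/s6.png

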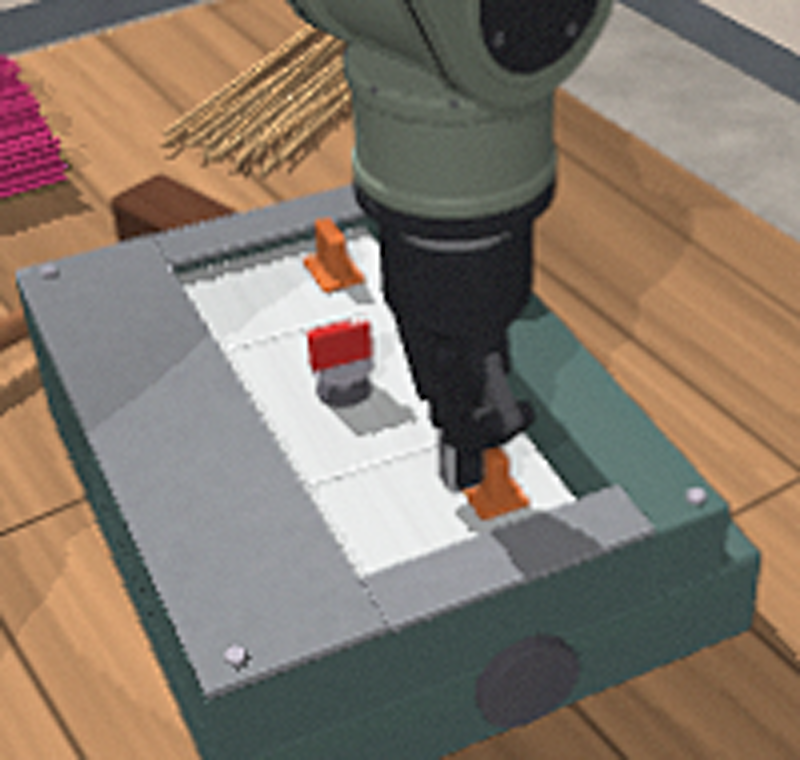

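View pics/t6.png

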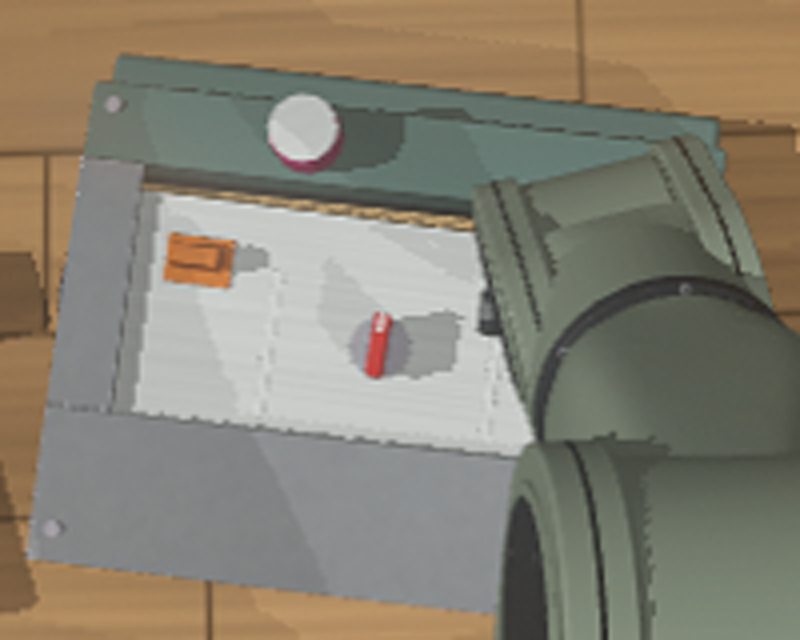

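Call:
drive_tool(
  rot=[
    [0, 0, 0],
    [0, 0, 0],
    [0, 0, 0],
    [0, 0, 0],
  ],
  slide=[
    [0, 0.33, 0],
    [0, 0.33, 0],
    [0, 0.33, 0],
    [0, 0.33, 0],
  ],
  jaw=[1, 1, 1, 1],
)

```text
time_s: 6.98
eef_pos: [0.517, -0.0554, 0.1434]
ee_rot: [-3.14, -0.0, 1.43]
ft_force: [-5.6, 3.7, 0.7]
width: 0.001
```

Call:
drive_tool(
  rot=[
    [0, 0, 0],
    [0, 0, 0],
  ],
  slide=[
    [0, 0.3, 0],
    [0, 0.2, 0],
  ],
  jaw=[1, 1],
)

```text
time_s: 7.15
eef_pos: [0.5221, -0.0562, 0.1433]
ee_rot: [-3.14, -0.0, 1.43]
ft_force: [-11.2, 4.4, 3.2]
width: -0.002
```

Run:
```python
from h import *
go([.0,.12,.085])
t=cam("top"); s=cam("side")
crop(t,200,150,400,310,4,"pics/t7.png"); crop(s,190,90,390,280,4,"pics/s7.png")
```

```text
t 7.15 homepos mm [  21.  -119.5   31.3] rot [-3.14 -0.    1.43] F [-11.2   4.4   3.2] w -0.002 j7 1.23
tool delta cm [23.95 -2.11 -5.36]
rotvec [-0.001 -0.    -0.   ] delta after rot [23.95 -2.1  -5.37]
```

View pics/t7.png

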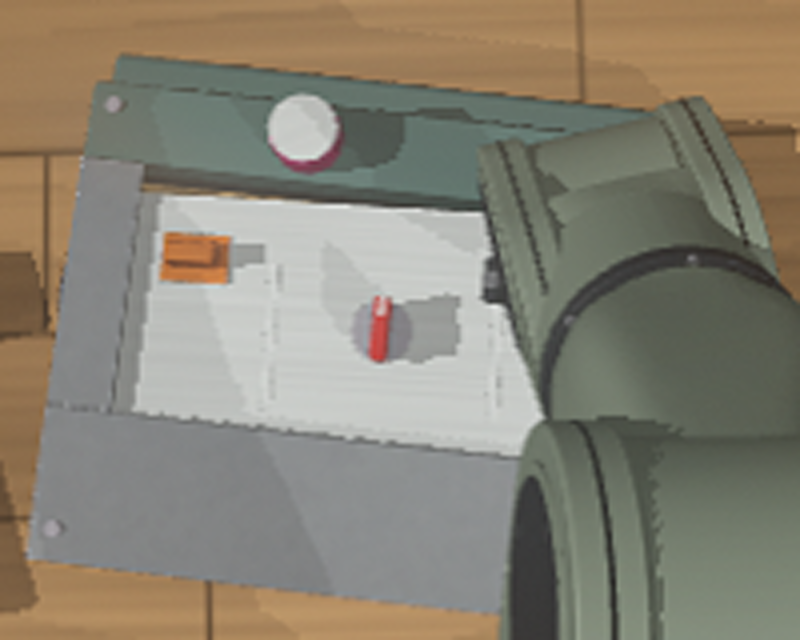

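Call:
drive_tool(
  rot=[
    [0, 0, 0],
    [0, 0, 0],
    [0, 0, 0],
    [0, 0, 0],
    [0, 0, 0],
    [0, 0, 0],
    [0, 0, 0],
    [0, 0, 0],
  ],
  slide=[
    [0, -1.0, 0],
    [0, -1.2, -1.5],
    [0, -0.7, -2.0],
    [0, 0, -2.0],
    [4, 0, 0],
    [4, 0, 0],
    [4, 0, 0],
    [4, 0, 0],
  ],
  jaw=[1, 1, 1, 1, 1, 1, 1, 1],
)

```text
time_s: 7.92
eef_pos: [0.5164, 0.1078, 0.1987]
ee_rot: [3.14, -0.0, 1.429]
ft_force: [1.4, -0.3, 0.5]
width: -0.002
```

Call:
drive_tool(
  rot=[
    [0, 0, 0],
    [0, 0, 0],
    [0, 0, 0],
    [0, 0, 0],
  ],
  slide=[
    [4, 0, 0],
    [3.9, 0, 0],
    [0, 0, 0],
    [0, 0, 0],
  ],
  jaw=[1, 1, 1, 1],
)

```text
time_s: 8.25
eef_pos: [0.5271, 0.1863, 0.1982]
ee_rot: [3.141, -0.0, 1.433]
ft_force: [0.0, -1.9, -0.5]
width: 0.0
```

Run:
```python
from h import *
go([-.006,.12,.031])
t=cam("top"); s=cam("side")
crop(t,200,150,400,310,4,"pics/t8.png"); crop(s,190,90,390,280,4,"pics/s8.png")
```

```text
t 8.25 homepos mm [ -8.  121.3  86.2] rot [ 3.141 -0.     1.433] F [ 0.  -1.9 -0.5] w 0.0 j7 0.88
tool delta cm [-0.14  0.2   5.52]
rotvec [ 0.    -0.     0.003] delta after rot [-0.13  0.2   5.52]
```

View pics/s8.png

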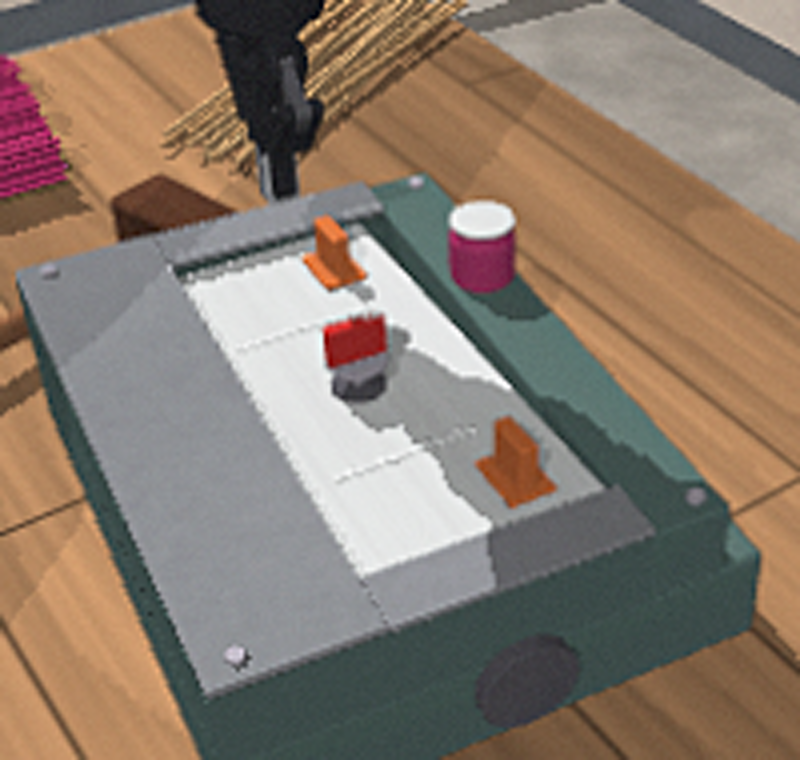

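Call:
drive_tool(
  rot=[
    [0, 0, 0],
    [0, 0, 0],
    [0, 0, 0],
    [0, 0, 0],
    [0, 0, 0],
    [0, 0, 0],
    [0, 0, 0],
    [0, 0, 0],
  ],
  slide=[
    [0, 0, 1.5],
    [0, 0, 1.5],
    [0, 0, 1.5],
    [0, 0, 1.0],
    [0, 0, 0],
    [0, 0.4, 0],
    [0, 0.4, 0],
    [0, 0.33, 0],
  ],
  jaw=[1, 1, 1, 1, 1, 1, 1, 1],
)

```text
time_s: 9.02
eef_pos: [0.5393, 0.1825, 0.1441]
ee_rot: [3.14, -0.0, 1.429]
ft_force: [0.1, 0.2, -0.0]
width: 0.001
```

Call:
drive_tool(
  rot=[
    [0, 0, 0],
    [0, 0, 0],
    [0, 0, 0],
    [0, 0, 0],
  ],
  slide=[
    [0, 0.33, 0],
    [0, 0.33, 0],
    [0, 0.33, 0],
    [0, 0.33, 0],
  ],
  jaw=[1, 1, 1, 1],
)

```text
time_s: 9.35
eef_pos: [0.5512, 0.1804, 0.1433]
ee_rot: [-3.14, 0.001, 1.43]
ft_force: [-6.1, -3.1, 2.7]
width: 0.002
```

Run:
```python
from h import *
go([.023,.12,.031])
```

```text
t 9.35 homepos mm [ 16.7 118.9  31.3] rot [-3.14e+00  1.00e-03  1.43e+00] F [-6.1 -3.1  2.7] w 0.002 j7 0.89
tool delta cm [0.11 0.63 0.03]
rotvec [-0.001  0.001 -0.   ] delta after rot [0.11 0.63 0.03]
```

Call:
drive_tool(
  rot=[
    [0, 0, 0],
    [0, 0, 0],
    [0, 0, 0],
  ],
  slide=[
    [0, 0.3, 0],
    [0, 0.2, 0],
    [0, 0.15, 0],
  ],
  jaw=[1, 1, 1],
)

```text
time_s: 9.6
eef_pos: [0.5572, 0.1795, 0.1431]
ee_rot: [-3.139, 0.001, 1.43]
ft_force: [-15.0, 0.0, 6.8]
width: -0.004
```

Call:
drive_tool(
  rot=[
    [0, 0, 0],
    [0, 0, 0],
  ],
  slide=[
    [0, 0.1, 0],
    [0, 0, 0],
  ],
  jaw=[1, 1],
)

```text
time_s: 9.77
eef_pos: [0.5573, 0.1796, 0.1431]
ee_rot: [-3.138, 0.002, 1.43]
ft_force: [-14.9, -1.8, 6.7]
width: -0.001
```

Run:
```python
from h import *
go([.0,-.12,.085])
t=cam("top"); s=cam("side")
crop(t,200,150,400,310,4,"pics/t9.png"); crop(s,190,90,390,280,4,"pics/s9.png")
```

```text
t 9.77 homepos mm [ 22.9 118.9  31.1] rot [-3.138e+00  2.000e-03  1.430e+00] F [-14.9  -1.8   6.7] w -0.001 j7 0.9
tool delta cm [-23.9   -2.31  -5.34]
rotvec [-0.004  0.002 -0.   ] delta after rot [-23.89  -2.29  -5.39]
```

View pics/s9.png

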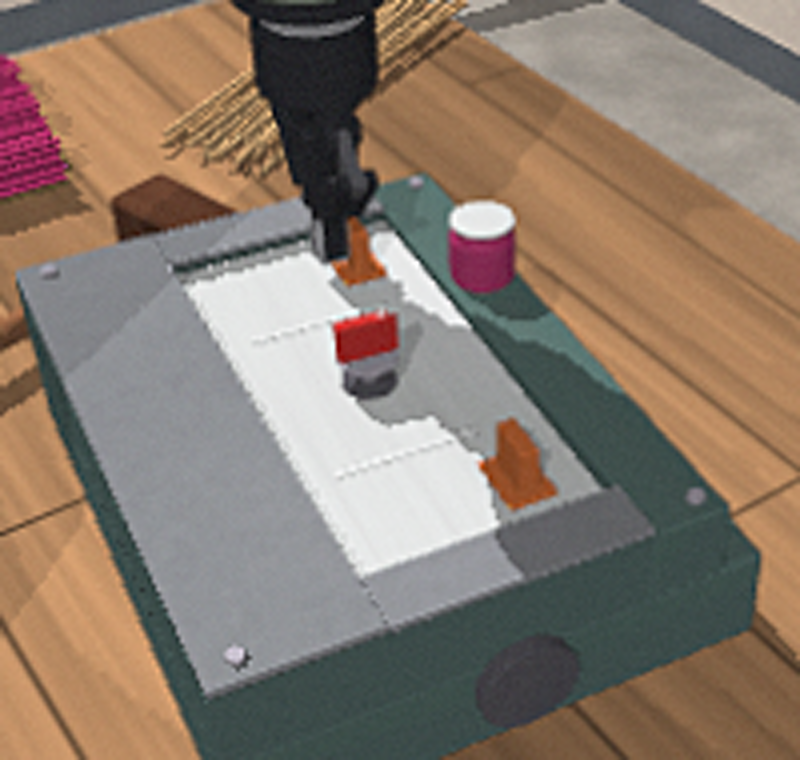

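Call:
drive_tool(
  rot=[
    [0, 0, 0],
    [0, 0, 0],
    [0, 0, 0],
    [0, 0, 0],
    [0, 0, 0],
    [0, 0, 0],
    [0, 0, 0],
    [0, 0, 0],
  ],
  slide=[
    [0, -0.8, 0],
    [0, -0.8, -1.5],
    [0, -0.3, -2.0],
    [0, 0, -2.0],
    [-4, 0, 0],
    [-4, 0, 0],
    [-4, 0, 0],
    [-4, 0, 0],
  ],
  jaw=[1, 1, 1, 1, 1, 1, 1, 1],
)

```text
time_s: 10.53
eef_pos: [0.5173, 0.0224, 0.1986]
ee_rot: [3.141, 0.0, 1.431]
ft_force: [2.6, -1.2, 0.2]
width: -0.004
```

Call:
drive_tool(
  rot=[
    [0, 0, 0],
    [0, 0, 0],
    [0, 0, 0],
    [0, 0, 0],
    [0, 0, 0],
    [0, 0, 0],
    [0, 0, 0],
  ],
  slide=[
    [-4, 0, 0],
    [-3.8, 0, 0],
    [0, 0, 0],
    [0, 0, 1.5],
    [0, 0, 2],
    [0, 0, 2],
    [0, 0, 0],
  ],
  jaw=[1, 1, 1, 1, 1, 1, 1],
)

```text
time_s: 11.12
eef_pos: [0.5058, -0.053, 0.1409]
ee_rot: [-3.138, 0.0, 1.43]
ft_force: [0.4, -0.4, -0.2]
width: -0.003
```

Run:
```python
from h import *
go([.024,-.12,.031])
```

```text
t 11.12 homepos mm [   4.5 -118.5   28.9] rot [-3.138  0.     1.43 ] F [ 0.4 -0.4 -0.2] w -0.003 j7 1.21
tool delta cm [-0.15  1.95 -0.22]
rotvec [-0.003  0.    -0.   ] delta after rot [-0.15  1.95 -0.21]
```

Call:
drive_tool(
  rot=[
    [0, 0, 0],
    [0, 0, 0],
    [0, 0, 0],
    [0, 0, 0],
    [0, 0, 0],
    [0, 0, 0],
  ],
  slide=[
    [0, 0.5, 0],
    [0, 0.4, 0],
    [0, 0.3, 0],
    [0, 0.3, 0],
    [0, 0.3, 0],
    [0, 0.2, 0],
  ],
  jaw=[1, 1, 1, 1, 1, 1],
)

```text
time_s: 11.62
eef_pos: [0.5247, -0.0558, 0.1436]
ee_rot: [-3.137, 0.001, 1.43]
ft_force: [-25.5, 6.0, 19.7]
width: 0.006
```

Run:
```python
from h import *
go([.024,-.12,.031])
```

```text
t 11.62 homepos mm [  23.5 -118.7   31.6] rot [-3.137e+00  1.000e-03  1.430e+00] F [-25.5   6.   19.7] w 0.006 j7 1.23
tool delta cm [-0.13  0.05  0.05]
rotvec [-0.005  0.001 -0.   ] delta after rot [-0.13  0.05  0.06]
```

Call:
drive_tool(
  rot=[
    [0, 0, 0],
    [0, 0, 0],
    [0, 0, 0],
    [0, 0, 0],
    [0, 0, 0],
    [0, 0, 0],
    [0, 0, 0],
    [0, 0, 0],
  ],
  slide=[
    [0, -0.7, 0],
    [0, -0.8, -1.5],
    [0, -1.0, -2.0],
    [0, -2, -3.0],
    [0, -2, -3],
    [4, 0, 0],
    [4, 0, 0],
    [4, 0, 0],
  ],
  jaw=[1, 1, 1, 1, 1, 1, 1, 1],
)

```text
time_s: 12.28
eef_pos: [0.4792, 0.0731, 0.2394]
ee_rot: [3.14, -0.0, 1.428]
ft_force: [1.1, 0.4, -0.6]
width: 0.002
```

Call:
drive_tool(
  rot=[
    [0, 0, 0],
    [0, 0, 0],
    [0, 0, 0],
    [0, 0, 0],
    [0, 0, 0],
    [0, 0, 0],
  ],
  slide=[
    [4, 0, 0],
    [4, 0, 0],
    [4, 0, 0],
    [4, 0, 0],
    [0, 0, 0],
    [0, 0, 0],
  ],
  jaw=[-0.2, -0.2, -0.2, -0.2, -0.2, -0.2],
)

```text
time_s: 12.78
eef_pos: [0.501, 0.2324, 0.2382]
ee_rot: [-3.142, -0.001, 1.433]
ft_force: [0.8, -1.1, 0.2]
width: 0.602
```

Run:
```python
from h import *
go([0,0,.044])
t=cam("top"); s=cam("side")
crop(t,200,150,400,310,4,"pics/t10.png"); crop(s,190,90,390,280,4,"pics/s10.png")
```

```text
t 12.78 homepos mm [-40.3 163.4 126.2] rot [-3.142e+00 -1.000e-03  1.433e+00] F [ 0.8 -1.1  0.2] w 0.602 j7 0.79
tool delta cm [-16.35   3.98   8.21]
rotvec [-0.    -0.001  0.003] delta after rot [-16.34   4.03   8.22]
```

View pics/s10.png

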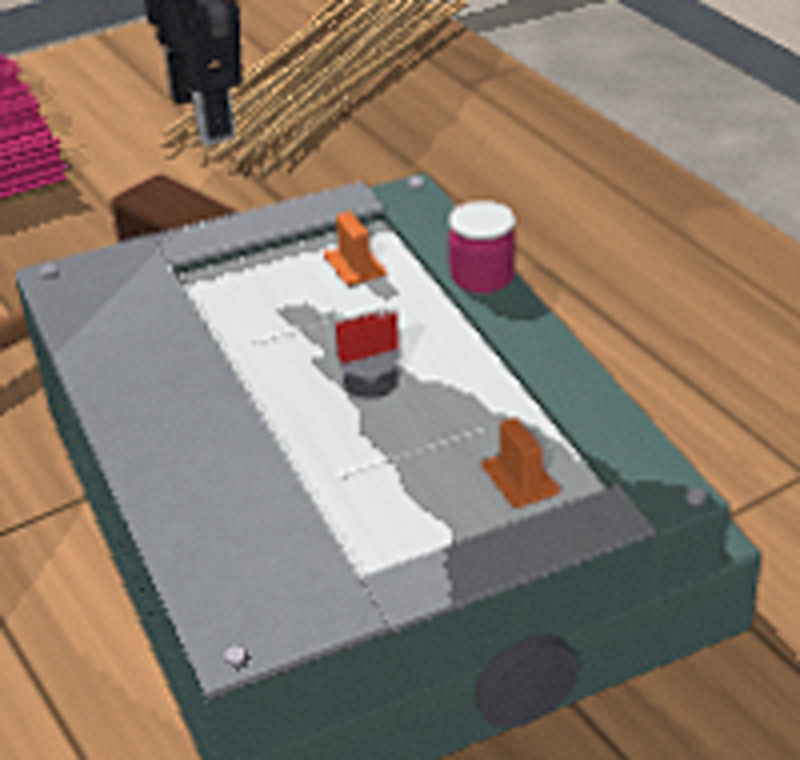

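View pics/t10.png

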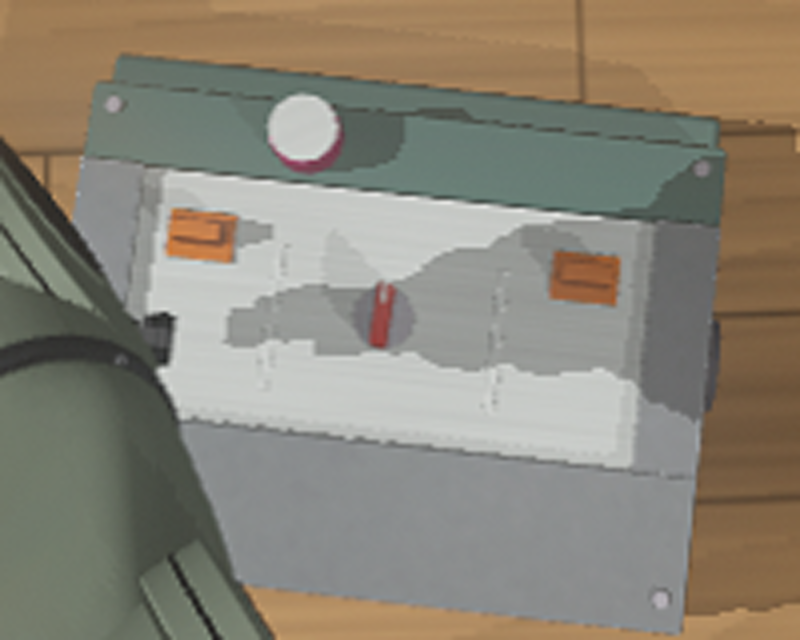

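Run:
```python
from h import *
t=cam("top"); s=cam("side")
C=lambda p:np.array(p,float).reshape(-1,2)/4+[200-.375,150-.375]
print("L",(toh(onz(t,C((197,230)),.146)[0])*1000).round(1),"R",(toh(onz(t,C((587,272)),.146)[0])*1000).round(1))
for c,n in((t,"t"),(s,"s")):
    f=c["frame"].astype(int); m=((f[:,:,0]>110)&(f[:,:,1]<90)&(f[:,:,2]<90)&(f[:,:,0]-f[:,:,1]>70)).astype(np.uint8)
    x0,y0,x1,y1=(270,200,320,250) if n=="t" else (255,155,310,200)
    mm=np.zeros_like(m); mm[y0:y1,x0:x1]=m[y0:y1,x0:x1]
    ys,xs=np.nonzero(mm); print(n,len(xs),xs.min(),xs.max(),ys.min(),ys.max(),xs.mean(),ys.mean())
    r=cv2.minAreaRect(np.c_[xs,ys].astype(np.float32)); print(r)
    if n=="t":
        ct=[xs.mean(),ys.mean()]
        # PCA direction in world
        P=np.array([toh(p)*1000 for p in onz(c,np.c_[xs,ys],.155)]); q=P[:,:2]-P[:,:2].mean(0); w=np.linalg.svd(q)[2][0]; print("centre",P.mean(0).round(1),"angle",np.arctan(w[1]/w[0]))
    else: print("tri",(toh(tri(t,ct,s,[xs.mean(),ys.mean()]))*1000).round(1))
go([0,0,.06])
```

```text
L [ 38.7 118.8  34. ] R [  39.7 -118.6   34. ]
t 28 293 297 223 235 294.7142857142857 230.32142857142858
((294.9189147949219, 228.9864959716797), (2.46598482131958, 12.494322776794434), 9.462322235107422)
centre [-5.5  0.9 43. ] angle -0.08425595987728676
s 195 274 309 155 179 287.1333333333333 168.91794871794872
((291.5, 167.0), (24.0, 35.0), 90.0)
tri [ 3.4 -2.5 47.3]
t 12.98 homepos mm [-39.3 160.3 126.6] rot [3.141 0.    1.429] F [ 0.3 -0.5 -0.8] w 0.596 j7 0.79
tool delta cm [-16.02   3.95   6.66]
rotvec [ 0.     0.    -0.002] delta after rot [-16.03   3.93   6.66]
```

Call:
drive_tool(
  rot=[
    [0, 0, 0.07],
    [0, 0, 0],
    [0, 0, 0],
    [0, 0, 0],
    [0, 0, 0],
    [0, 0, 0],
    [0, 0, 0],
    [0, 0, 0],
  ],
  slide=[
    [0, 0, 0],
    [-3.1, 1, 0.7],
    [-3.1, 1, 0.8],
    [-3.1, 1, 1],
    [-3.1, 1, 1],
    [-3.3, 1.05, 1],
    [0, 0, 0],
    [0, 0, 0],
  ],
  jaw=[-0.2, -0.2, -0.2, -0.2, -0.2, -0.2, -0.2, -0.2],
)

```text
time_s: 13.65
eef_pos: [0.5179, 0.0637, 0.1932]
ee_rot: [-3.141, 0.001, 1.356]
ft_force: [-0.0, 0.4, 0.2]
width: 0.599
```

Run:
```python
from h import *
go([0,0.0005,.045],YAW+np.pi/2-.07)
t=cam("top"); s=cam("side")
crop(s,190,50,390,240,4,"pics/s11.png")
```

```text
t 13.65 homepos mm [ 0.  -1.3 81.2] rot [-3.141e+00  1.000e-03  1.356e+00] F [-0.   0.4  0.2] w 0.599 j7 0.98
tool delta cm [ 0.18 -0.02  3.62]
rotvec [-0.     0.001 -0.005] delta after rot [ 0.18 -0.02  3.62]
```

View pics/s11.png

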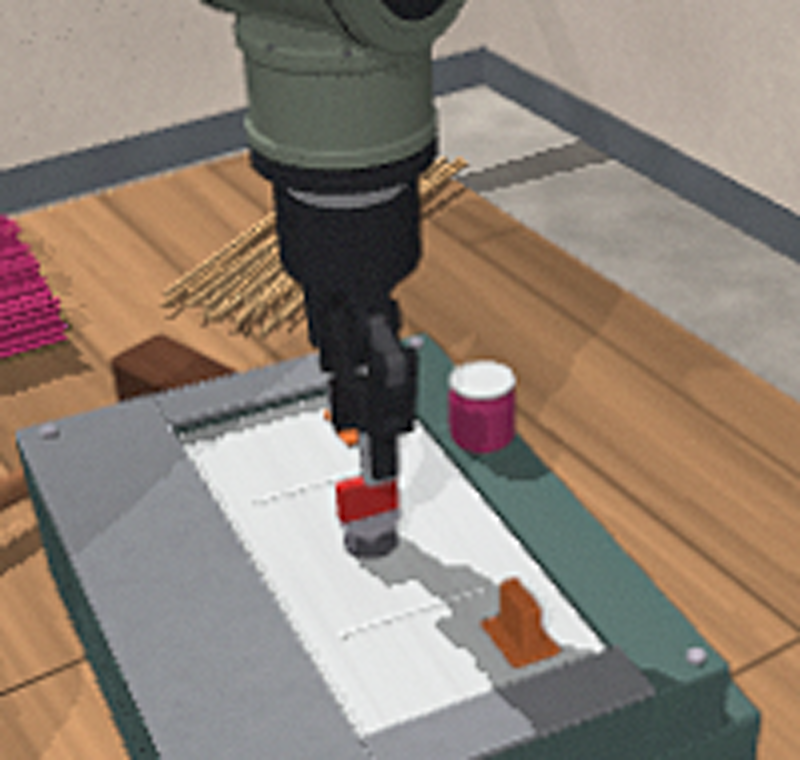

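Run:
```python
from h import *
t=cam("top"); s=cam("side")
a=-.07
def w(cx,cy): return [toW([ (cx+u*np.cos(a)-v*np.sin(a))/1e3,(cy+u*np.sin(a)+v*np.cos(a))/1e3,z/1e3]) for z in(22,48) for u in(-19,19) for v in (-5,5)]
for cx,cy in((0,0),(0,3)):
    print(cx,cy,((proj(s,w(cx,cy))-[190,90])*4).round().tolist()); print(((proj(t,w(cx,cy))-[200,150])*4).round().tolist())
print(((proj(s,[toW([0,-.0265,z]) for z in(.062,.07)])-[190,50])*4).round())
```

```text
0 0 [[340.0, 364.0], [335.0, 354.0], [400.0, 348.0], [394.0, 339.0], [337.0, 328.0], [332.0, 319.0], [398.0, 313.0], [392.0, 304.0]]
[[385.0, 348.0], [369.0, 345.0], [397.0, 287.0], [381.0, 284.0], [383.0, 344.0], [367.0, 341.0], [395.0, 282.0], [379.0, 279.0]]
0 3 [[338.0, 361.0], [333.0, 351.0], [398.0, 346.0], [392.0, 336.0], [335.0, 326.0], [330.0, 316.0], [396.0, 311.0], [390.0, 302.0]]
[[380.0, 347.0], [364.0, 344.0], [392.0, 286.0], [376.0, 283.0], [378.0, 344.0], [362.0, 341.0], [390.0, 281.0], [374.0, 278.0]]
[[382. 481.]
 [381. 469.]]
```

Call:
drive_tool(
  rot=[
    [0, 0, 0],
    [0, 0, 0],
    [0, 0, 0],
    [0, 0, 0],
    [0, 0, 0],
    [0, 0, 0],
  ],
  slide=[
    [0.13, 0, 0],
    [0, 0, 1],
    [0, 0, 1],
    [0, 0, 1],
    [0, 0, 0.6],
    [0, 0, 0],
  ],
  jaw=[-0.2, -0.2, -0.2, -0.2, -0.2, -0.2],
)

```text
time_s: 14.35
eef_pos: [0.5178, 0.068, 0.1565]
ee_rot: [-3.14, 0.001, 1.361]
ft_force: [-0.3, -0.3, -0.4]
width: 0.6
```

Call:
drive_tool(
  rot=[
    [0, 0, 0],
    [0, 0, 0],
    [0, 0, 0],
    [0, 0, 0],
    [0, 0, 0],
    [0, 0, 0],
  ],
  slide=[
    [0, 0, 0],
    [0, 0, 0],
    [0, 0, 0],
    [0, 0, 0],
    [0, 0, 0],
    [0, 0, 0],
  ],
  jaw=[0.3, 0.6, 0.8, 1, 1, 1],
  grip_force=50,
)

```text
time_s: 14.85
eef_pos: [0.518, 0.0664, 0.1576]
ee_rot: [3.142, 0.002, 1.359]
ft_force: [-2.0, -7.4, 3.4]
width: 0.106
```

Run:
```python
from h import *
go([0,0,.045],YAW+np.pi/2-.07)
t=cam("top"); s=cam("side")
crop(s,190,70,390,260,4,"pics/s12.png")
```

```text
t 14.85 homepos mm [-0.2  1.4 45.6] rot [3.142e+00 2.000e-03 1.359e+00] F [-2.  -7.4  3.4] w 0.106 j7 0.96
tool delta cm [-0.14  0.03  0.06]
rotvec [ 0.     0.002 -0.001] delta after rot [-0.14  0.03  0.06]
```

View pics/s12.png

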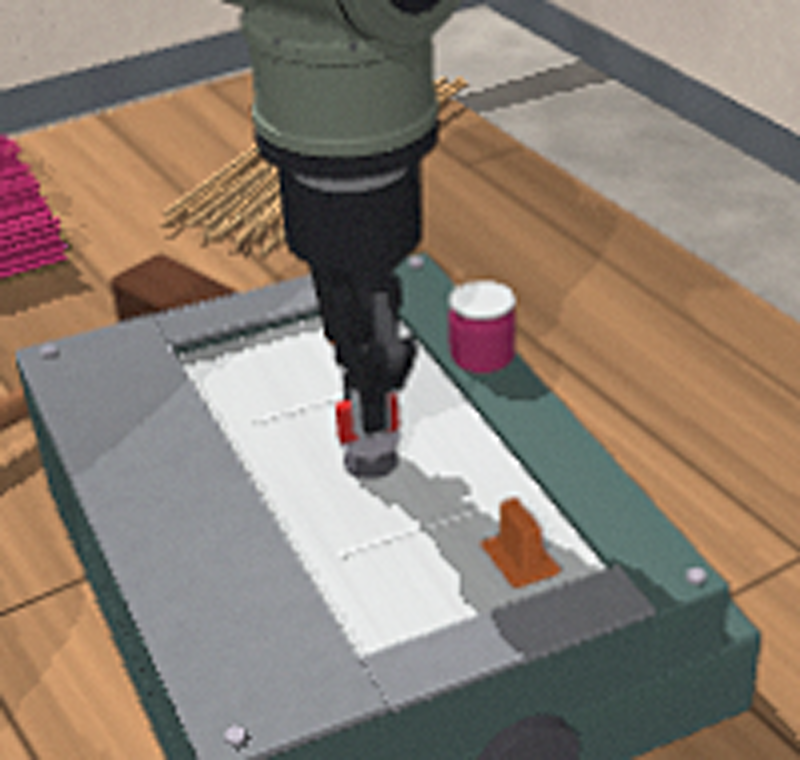

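Call:
drive_tool(
  rot=[
    [0, 0, 0],
    [0, 0, 0.06],
    [0, 0, 0.07],
    [0, 0, 0.07],
    [0, 0, 0],
    [0, 0, 0],
  ],
  slide=[
    [-0.2, 0, 0],
    [0, 0, 0],
    [0, 0, 0],
    [0, 0, 0],
    [0, 0, 0],
    [0, 0, 0],
  ],
  jaw=[1, 1, 1, 1, 1, 1],
  grip_force=80,
)

```text
time_s: 15.45
eef_pos: [0.5178, 0.0656, 0.1576]
ee_rot: [3.141, -0.0, 1.162]
ft_force: [0.2, -0.7, 3.5]
width: 0.093
```

Call:
drive_tool(
  rot=[
    [0, 0, 0],
    [0, 0, 0],
    [0, 0, 0],
  ],
  slide=[
    [0, 0, 0.15],
    [0, 0, 0.15],
    [0, 0, 0],
  ],
  jaw=[1, 1, 1],
)

```text
time_s: 15.7
eef_pos: [0.5181, 0.0656, 0.1559]
ee_rot: [3.14, -0.001, 1.162]
ft_force: [-9.1, -2.1, 42.1]
width: 0.101
```

Call:
drive_tool(
  rot=[
    [0, 0, 0],
    [0, 0, 0.05],
    [0, 0, 0.05],
    [0, 0, 0],
  ],
  slide=[
    [0, 0, -0.09],
    [0, 0, 0],
    [0, 0, 0],
    [0, 0, 0],
  ],
  jaw=[1, 1, 1, 1],
)

```text
time_s: 16.03
eef_pos: [0.5181, 0.0657, 0.1562]
ee_rot: [3.14, -0.001, 1.059]
ft_force: [-3.3, -0.1, 24.3]
width: 0.098
```

Call:
drive_tool(
  rot=[
    [0, 0, 0.05],
    [0, 0, 0.05],
    [0, 0, 0],
  ],
  slide=[
    [0, 0, 0],
    [0, 0, 0],
    [0, 0, 0],
  ],
  jaw=[1, 1, 1],
)

```text
time_s: 16.28
eef_pos: [0.5181, 0.0658, 0.1562]
ee_rot: [3.14, -0.001, 0.959]
ft_force: [-2.9, 0.4, 24.7]
width: 0.091
```

Call:
drive_tool(
  rot=[
    [0, 0, 0.05],
    [0, 0, 0.05],
    [0, 0, 0],
  ],
  slide=[
    [0, 0, 0],
    [0, 0, 0],
    [0, 0, 0],
  ],
  jaw=[1, 1, 1],
)

```text
time_s: 16.53
eef_pos: [0.5181, 0.0656, 0.1561]
ee_rot: [3.141, -0.001, 0.859]
ft_force: [-3.5, -1.7, 23.7]
width: 0.093
```

Call:
drive_tool(
  rot=[
    [0, 0, 0.05],
    [0, 0, 0.05],
    [0, 0, 0],
  ],
  slide=[
    [0, 0, 0],
    [0, 0, 0],
    [0, 0, 0],
  ],
  jaw=[1, 1, 1],
)

```text
time_s: 16.78
eef_pos: [0.5181, 0.0657, 0.1559]
ee_rot: [3.141, -0.001, 0.759]
ft_force: [-3.3, -0.6, 20.7]
width: 0.098
```

Call:
drive_tool(
  rot=[
    [0, 0, 0.05],
    [0, 0, 0.05],
    [0, 0, 0],
  ],
  slide=[
    [0, 0, 0],
    [0, 0, 0],
    [0, 0, 0],
  ],
  jaw=[1, 1, 1],
)

```text
time_s: 17.03
eef_pos: [0.5178, 0.0656, 0.1554]
ee_rot: [3.141, -0.0, 0.659]
ft_force: [-0.8, -1.1, 7.9]
width: 0.091
```

Call:
drive_tool(
  rot=[
    [0, 0, 0.05],
    [0, 0, 0.05],
    [0, 0, 0],
  ],
  slide=[
    [0, 0, 0],
    [0, 0, 0],
    [0, 0, 0],
  ],
  jaw=[1, 1, 1],
)

```text
time_s: 17.28
eef_pos: [0.5179, 0.0656, 0.1553]
ee_rot: [3.141, -0.0, 0.559]
ft_force: [0.3, -0.1, 4.3]
width: 0.095
```

Call:
drive_tool(
  rot=[
    [0, 0, 0],
    [0, 0, 0],
    [0, 0, 0],
  ],
  slide=[
    [0, 0, 0.25],
    [0, 0, 0.25],
    [0, 0, 0],
  ],
  jaw=[1, 1, 1],
)

```text
time_s: 17.53
eef_pos: [0.5178, 0.0655, 0.15]
ee_rot: [3.142, -0.0, 0.563]
ft_force: [0.1, -0.8, 3.6]
width: 0.093
```

Call:
drive_tool(
  rot=[
    [0, 0, 0],
    [0, 0, 0],
    [0, 0, 0],
    [0, 0, 0],
  ],
  slide=[
    [0, 0, 0.25],
    [0, 0, 0.25],
    [0, 0, 0.2],
    [0, 0, 0],
  ],
  jaw=[1, 1, 1, 1],
)

```text
time_s: 17.87
eef_pos: [0.5179, 0.0656, 0.1432]
ee_rot: [3.141, -0.0, 0.563]
ft_force: [-1.3, -0.7, 10.2]
width: 0.096
```

Run:
```python
from h import *
go([0,0,.045],YAW+np.pi/2-.07)
s=cam("side")
crop(s,230,100,330,210,7,"pics/s13.png")
```

```text
t 17.87 homepos mm [-0.2  0.6 31.2] rot [ 3.141 -0.     0.563] F [-1.3 -0.7 10.2] w 0.096 j7 0.44
tool delta cm [-0.02  0.05 -1.38]
rotvec [ 0.    -0.    -0.797] delta after rot [-0.05  0.02 -1.38]
```

View pics/s13.png

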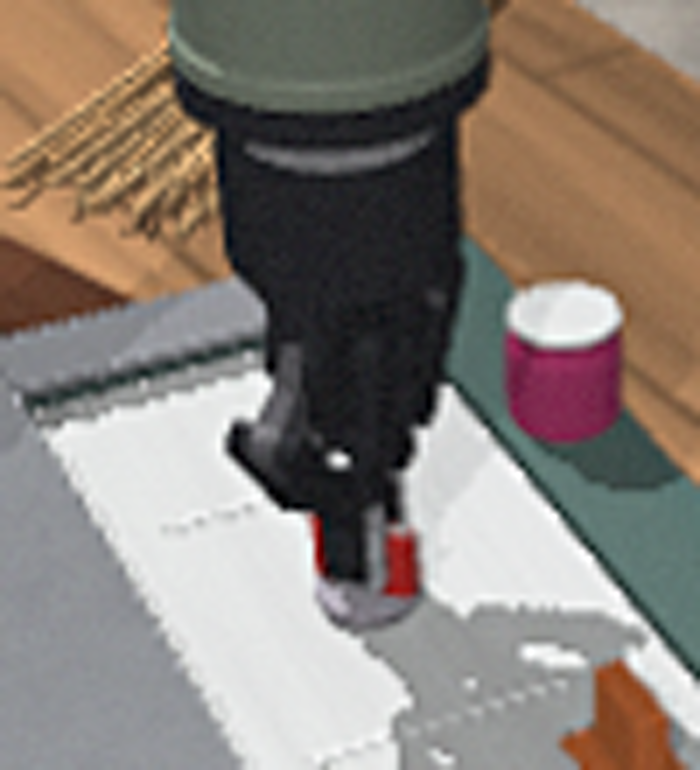

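Call:
drive_tool(
  rot=[
    [0, 0, 0],
    [0, 0, 0],
  ],
  slide=[
    [0, 0, 0.12],
    [0, 0, 0],
  ],
  jaw=[1, 1],
)

```text
time_s: 18.08
eef_pos: [0.518, 0.0656, 0.1424]
ee_rot: [3.141, -0.001, 0.563]
ft_force: [-1.8, -0.5, 14.7]
width: 0.097
```

Call:
drive_tool(
  rot=[
    [0, 0, 0.09],
    [0, 0, 0.09],
    [0, 0, 0.09],
    [0, 0, 0.09],
    [0, 0, 0],
  ],
  slide=[
    [0, 0, 0],
    [0, 0, 0],
    [0, 0, 0],
    [0, 0, 0],
    [0, 0, 0],
  ],
  jaw=[1, 1, 1, 1, 1],
)

```text
time_s: 18.5
eef_pos: [0.518, 0.0656, 0.1424]
ee_rot: [3.141, -0.001, 0.197]
ft_force: [-1.9, -1.5, 13.0]
width: 0.096
```

Run:
```python
from h import *
go([0,0,.045]); print(status.get_obs()["torque"])
```

```text
t 18.5 homepos mm [-0.1  0.6 30.4] rot [ 3.141e+00 -1.000e-03  1.970e-01] F [-1.9 -1.5 13. ] w 0.096 j7 0.2
tool delta cm [-0.01  0.06 -1.46]
rotvec [ 1.000e-03 -1.000e-03 -1.233e+00] delta after rot [-0.06  0.01 -1.46]
[-0.2332896   0.12340138 -0.08082155]
```

Call:
drive_tool(
  rot=[
    [0, 0, 0.09],
    [0, 0, 0.09],
    [0, 0, 0.09],
    [0, 0, 0.09],
    [0, 0, 0.09],
    [0, 0, 0.09],
    [0, 0, 0],
  ],
  slide=[
    [0, 0, 0],
    [0, 0, 0],
    [0, 0, 0],
    [0, 0, 0],
    [0, 0, 0],
    [0, 0, 0],
    [0, 0, 0],
  ],
  jaw=[1, 1, 1, 1, 1, 1, 1],
)

```text
time_s: 19.08
eef_pos: [0.518, 0.0655, 0.1424]
ee_rot: [-3.141, -0.001, -0.343]
ft_force: [-0.8, -1.5, 14.3]
width: 0.092
```

Call:
drive_tool(
  rot=[
    [0, 0, 0.08],
    [0, 0, 0.08],
    [0, 0, 0.08],
    [0, 0, 0.08],
    [0, 0, 0.08],
    [0, 0, 0.08],
    [0, 0, 0],
  ],
  slide=[
    [0, 0, 0],
    [0, 0, 0],
    [0, 0, 0],
    [0, 0, 0],
    [0, 0, 0],
    [0, 0, 0],
    [0, 0, 0],
  ],
  jaw=[1, 1, 1, 1, 1, 1, 1],
)

```text
time_s: 19.67
eef_pos: [0.518, 0.0655, 0.1424]
ee_rot: [-3.141, -0.001, -0.822]
ft_force: [-1.4, -1.7, 15.4]
width: 0.097
```

Run:
```python
from h import *
go(None); print(status.get_obs()["torque"])
```

```text
t 19.67 homepos mm [-0.   0.5 30.4] rot [-3.141e+00 -1.000e-03 -8.220e-01] F [-1.4 -1.7 15.4] w 0.097 j7 -0.46
[-0.29945987  0.18974742 -0.0360417 ]
```

Call:
drive_tool(
  rot=[
    [0, 0, 0.05],
    [0, 0, 0.05],
    [0, 0, 0.03],
    [0, 0, 0],
  ],
  slide=[
    [0, 0, 0],
    [0, 0, 0],
    [0, 0, 0],
    [0, 0, 0],
  ],
  jaw=[1, 1, 1, 1],
)

```text
time_s: 20.0
eef_pos: [0.518, 0.0654, 0.1424]
ee_rot: [-3.141, -0.001, -0.949]
ft_force: [-0.5, -0.9, 14.6]
width: 0.094
```

Run:
```python
from h import *
go(None); print(status.get_obs()["torque"])
```

```text
t 20.0 homepos mm [-0.   0.4 30.4] rot [-3.141e+00 -1.000e-03 -9.490e-01] F [-0.5 -0.9 14.6] w 0.094 j7 -0.55
[-0.28907807  0.16571821 -0.01210618]
```

Call:
drive_tool(
  rot=[
    [0, 0, 0.03],
    [0, 0, 0.03],
    [0, 0, 0],
  ],
  slide=[
    [0, 0, 0],
    [0, 0, 0],
    [0, 0, 0],
  ],
  jaw=[1, 1, 1],
)

```text
time_s: 20.25
eef_pos: [0.518, 0.0654, 0.1424]
ee_rot: [-3.141, -0.001, -1.009]
ft_force: [-1.1, -1.6, 14.5]
width: 0.096
```

Run:
```python
from h import *
go(None); print(status.get_obs()["torque"])
```

```text
t 20.25 homepos mm [-0.   0.4 30.4] rot [-3.141e+00 -1.000e-03 -1.009e+00] F [-1.1 -1.6 14.5] w 0.096 j7 -0.59
[-0.3145823   0.23066442 -0.01408776]
```

Call:
drive_tool(
  rot=[
    [0, 0, 0.03],
    [0, 0, 0.03],
    [0, 0, 0],
  ],
  slide=[
    [0, 0, 0],
    [0, 0, 0],
    [0, 0, 0],
  ],
  jaw=[1, 1, 1],
)

```text
time_s: 20.5
eef_pos: [0.518, 0.0654, 0.1424]
ee_rot: [-3.141, -0.001, -1.069]
ft_force: [-0.8, -0.9, 15.0]
width: 0.098
```

Run:
```python
from h import *
go(None); print(status.get_obs()["torque"])
```

```text
t 20.5 homepos mm [-0.   0.4 30.4] rot [-3.141e+00 -1.000e-03 -1.069e+00] F [-0.8 -0.9 15. ] w 0.098 j7 -0.63
[-0.34946994  0.24028736  0.00627305]
```

Call:
drive_tool(
  rot=[
    [0, 0, 0.03],
    [0, 0, 0.03],
    [0, 0, 0],
  ],
  slide=[
    [0, 0, 0],
    [0, 0, 0],
    [0, 0, 0],
  ],
  jaw=[1, 1, 1],
)

```text
time_s: 20.75
eef_pos: [0.518, 0.0653, 0.1424]
ee_rot: [-3.141, -0.001, -1.129]
ft_force: [-0.5, -0.8, 14.3]
width: 0.095
```

Run:
```python
from h import *
go(None); print(status.get_obs()["torque"])
```

```text
t 20.75 homepos mm [-0.   0.3 30.4] rot [-3.141e+00 -1.000e-03 -1.129e+00] F [-0.5 -0.8 14.3] w 0.095 j7 -0.68
[-0.35023718  0.18225644  0.00172852]
```

Call:
drive_tool(
  rot=[
    [0, 0, 0.04],
    [0, 0, 0.04],
    [0, 0, 0],
  ],
  slide=[
    [0, 0, 0],
    [0, 0, 0],
    [0, 0, 0],
  ],
  jaw=[1, 1, 1],
)

```text
time_s: 21.0
eef_pos: [0.518, 0.0653, 0.1424]
ee_rot: [-3.141, -0.0, -1.21]
ft_force: [-0.6, -0.4, 15.2]
width: 0.098
```

Run:
```python
from h import *
go(None); print(status.get_obs()["torque"])
s=cam("side")
crop(s,230,100,330,210,7,"pics/s14.png")
```

```text
t 21.0 homepos mm [-0.1  0.3 30.4] rot [-3.141 -0.    -1.21 ] F [-0.6 -0.4 15.2] w 0.098 j7 -0.73
[-0.28288872  0.23500371  0.01718089]
```

View pics/s14.png

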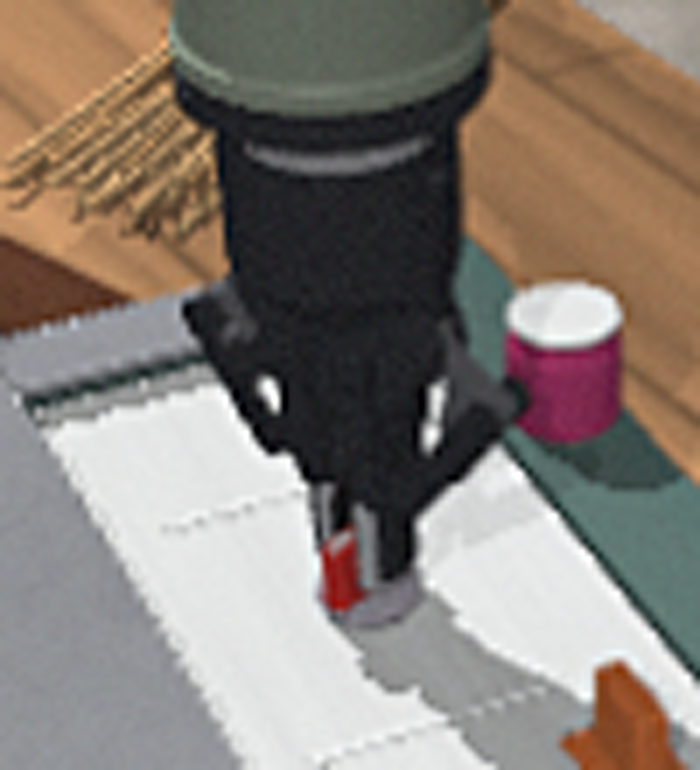

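Call:
drive_tool(
  rot=[
    [0, 0, 0.04],
    [0, 0, 0.04],
    [0, 0, 0],
  ],
  slide=[
    [0, 0, 0],
    [0, 0, 0],
    [0, 0, 0],
  ],
  jaw=[1, 1, 1],
)

```text
time_s: 21.3
eef_pos: [0.518, 0.0654, 0.1424]
ee_rot: [-3.141, -0.0, -1.29]
ft_force: [-0.5, -0.8, 15.5]
width: 0.1
```

Run:
```python
from h import *
go(None); o=status.get_obs(); print(o["torque"],o["tau"][6])
```

```text
t 21.3 homepos mm [-0.1  0.4 30.4] rot [-3.141 -0.    -1.29 ] F [-0.5 -0.8 15.5] w 0.1 j7 -0.79
[-0.24063973  0.25864496  0.04613758] -1.0564698278903961
```

Run:
```python
from h import *
s=cam("side")
crop(s,230,100,330,210,7,"pics/s15.png")
for th in(2.4,2.5,2.6,2.7,2.8):
    d=np.array([np.cos(th),-np.sin(th)]); n=np.array([-d[1],d[0]])
    P=[toW(np.r_[19e-3*d+sg*5e-3*n,z]) for z in(.0065,.0325) for sg in(-1,1)]
    print(th,((proj(s,P)-[230,100])*7).round().tolist())
```

```text
2.4 [[329.0, 609.0], [356.0, 616.0], [324.0, 549.0], [351.0, 555.0]]
2.5 [[325.0, 607.0], [350.0, 615.0], [320.0, 547.0], [346.0, 555.0]]
2.6 [[321.0, 604.0], [345.0, 614.0], [316.0, 544.0], [340.0, 554.0]]
2.7 [[318.0, 602.0], [340.0, 613.0], [313.0, 542.0], [335.0, 553.0]]
2.8 [[315.0, 599.0], [335.0, 611.0], [310.0, 539.0], [330.0, 551.0]]
```

View pics/s15.png

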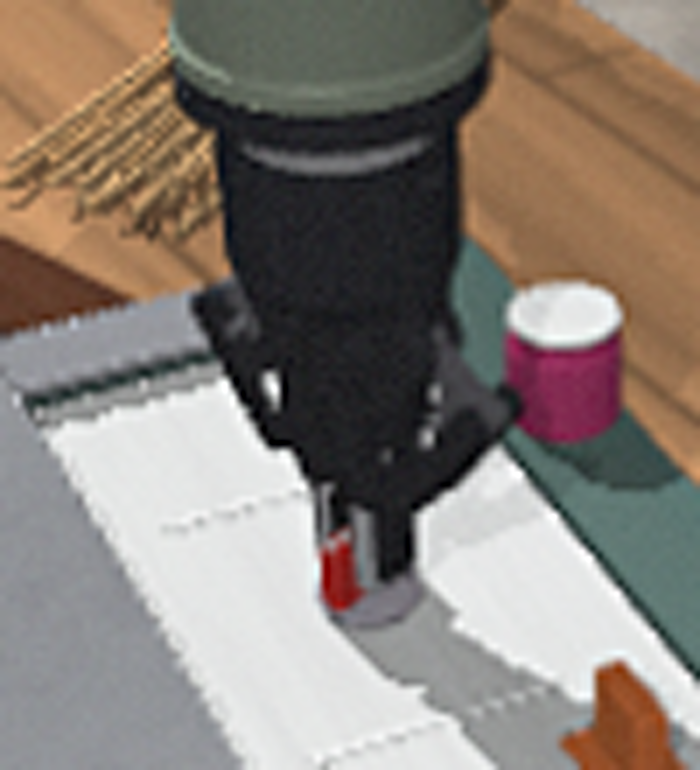

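Call:
drive_tool(
  rot=[
    [0, 0, 0],
    [0, 0, 0],
    [0, 0, 0],
    [0, 0, 0],
    [0, 0, 0],
  ],
  slide=[
    [0, 0, 0],
    [0, 0, 0],
    [0, 0, 0],
    [0, 0, 0],
    [0, 0, 0],
  ],
  jaw=[0, 0, 0, 0, 0],
)

```text
time_s: 21.77
eef_pos: [0.5175, 0.0656, 0.1418]
ee_rot: [3.141, 0.0, -1.289]
ft_force: [-0.3, 0.6, 0.4]
width: 0.504
```

Run:
```python
from h import *
go(None); o=status.get_obs(); print(o["torque"],o["tau"][6])
s=cam("side")
crop(s,230,100,330,210,7,"pics/s16.png")
for st in (.010,.013):
  for th in(2.4,2.5,2.6):
    d=np.array([np.cos(th),-np.sin(th)]); n=np.array([-d[1],d[0]])
    P=[toW(np.r_[19e-3*d+sg*5e-3*n,z-st]) for z in(.022,.048) for sg in(-1,1)]
    print(st,th,((proj(s,P)-[230,100])*7).round().tolist())
```

```text
t 21.77 homepos mm [-0.5  0.5 29.8] rot [ 3.141  0.    -1.289] F [-0.3  0.6  0.4] w 0.504 j7 -0.79
[-0.04044874 -0.04081873 -0.012084  ] 0.04400844918563962
0.01 2.4 [[328.0, 597.0], [355.0, 603.0], [323.0, 536.0], [350.0, 542.0]]
0.01 2.5 [[324.0, 594.0], [349.0, 602.0], [319.0, 534.0], [345.0, 542.0]]
0.01 2.6 [[320.0, 592.0], [344.0, 602.0], [315.0, 531.0], [339.0, 541.0]]
0.013 2.4 [[329.0, 603.0], [355.0, 610.0], [324.0, 543.0], [351.0, 549.0]]
0.013 2.5 [[325.0, 601.0], [350.0, 609.0], [319.0, 541.0], [345.0, 549.0]]
0.013 2.6 [[321.0, 599.0], [344.0, 608.0], [316.0, 538.0], [340.0, 548.0]]
```

View pics/s16.png

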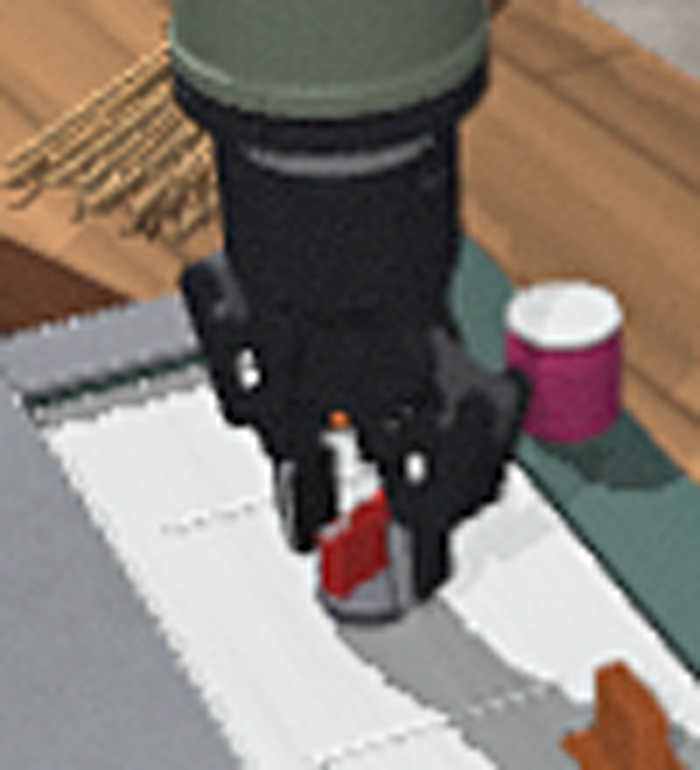

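Call:
drive_tool(
  rot=[
    [0, 0, 0],
    [0, 0, 0],
    [0, 0, 0],
    [0, 0, 0],
    [0, 0, 0],
    [0, 0, 0],
    [0, 0, 0],
  ],
  slide=[
    [0, 0, -1],
    [0, 0, -1.5],
    [0, 0, -2],
    [0, 0, -2.5],
    [0, 0, -3],
    [0, 0, -3],
    [0, 0, 0],
  ],
  jaw=[0, 0, 0, 0, 0, 0, 0],
)

```text
time_s: 22.4
eef_pos: [0.5188, 0.065, 0.2772]
ee_rot: [-3.136, -0.002, -1.29]
ft_force: [0.3, 0.1, 0.2]
width: 0.505
```

Run:
```python
from h import *
go([-.1,.2,.16],-1.289)
```

```text
t 22.4 homepos mm [8.000e-01 1.000e-01 1.652e+02] rot [-3.136e+00 -2.000e-03 -1.290e+00] F [0.3 0.1 0.2] w 0.505 j7 -0.94
tool delta cm [-22.37   1.03   0.48]
rotvec [-0.006 -0.002 -0.001] delta after rot [-22.37   1.     0.52]
```

Call:
drive_tool(
  rot=[
    [0, 0, 0],
    [0, 0, 0],
    [0, 0, 0],
    [0, 0, 0],
    [0, 0, 0],
    [0, 0, 0],
    [0, 0, 0],
    [0, 0, 0],
  ],
  slide=[
    [-3.7, 0.15, 0],
    [-3.7, 0.15, 0],
    [-3.7, 0.15, 0],
    [-3.7, 0.15, 0],
    [-3.7, 0.15, 0],
    [-3.7, 0.15, 0],
    [0, 0, 0],
    [0, 0, 0],
  ],
  jaw=[0, 0, 0, 0, 0, 0, 0, 0],
)

```text
time_s: 23.07
eef_pos: [0.4468, 0.2777, 0.2722]
ee_rot: [3.141, -0.0, -1.287]
ft_force: [0.4, -0.9, 0.2]
width: 0.498
```

Run:
```python
from h import *
go(None)
s=cam("side"); t=cam("top")
crop(s,230,100,350,210,6,"pics/s17.png"); crop(t,200,150,400,310,4,"pics/t17.png")
for st in (.010,.013):
  for th in(2.3,2.4,2.5,2.6):
    d=np.array([np.cos(th),-np.sin(th)]); n=np.array([-d[1],d[0]])
    P=[toW(np.r_[g*19e-3*d+sg*5e-3*n,z-st]) for z in(.022,.048) for g,sg in((1,-1),(1,1),(-1,-1),(-1,1))]
    print(st,th,((proj(s,P)-[230,100])*6).round().tolist())
    if st==.01:print("   top",((proj(t,P[4:])-[200,150])*4).round().tolist())
```

```text
t 23.07 homepos mm [-100.3  200.6  160.2] rot [ 3.141 -0.    -1.287] F [ 0.4 -0.9  0.2] w 0.498 j7 -1.33
0.01 2.3 [[285.0, 513.0], [309.0, 517.0], [316.0, 457.0], [339.0, 461.0], [281.0, 461.0], [305.0, 465.0], [312.0, 406.0], [336.0, 409.0]]
   top [[397.0, 342.0], [409.0, 331.0], [355.0, 295.0], [367.0, 284.0]]
0.01 2.4 [[281.0, 511.0], [304.0, 517.0], [320.0, 457.0], [343.0, 462.0], [277.0, 459.0], [300.0, 465.0], [317.0, 406.0], [340.0, 411.0]]
   top [[394.0, 344.0], [407.0, 334.0], [357.0, 293.0], [370.0, 283.0]]
0.01 2.5 [[278.0, 509.0], [299.0, 516.0], [325.0, 458.0], [346.0, 464.0], [273.0, 457.0], [295.0, 464.0], [322.0, 406.0], [343.0, 413.0]]
   top [[391.0, 345.0], [405.0, 336.0], [359.0, 290.0], [373.0, 282.0]]
0.01 2.6 [[274.0, 507.0], [295.0, 516.0], [330.0, 458.0], [350.0, 466.0], [270.0, 455.0], [291.0, 464.0], [326.0, 407.0], [347.0, 415.0]]
   top [[387.0, 345.0], [403.0, 338.0], [361.0, 288.0], [377.0, 281.0]]
0.013 2.3 [[286.0, 519.0], [310.0, 523.0], [316.0, 463.0], [339.0, 467.0], [282.0, 467.0], [306.0, 471.0], [313.0, 412.0], [336.0, 415.0]]
0.013 2.4 [[282.0, 517.0], [305.0, 523.0], [321.0, 463.0], [343.0, 468.0], [277.0, 465.0], [301.0, 471.0], [317.0, 412.0], [340.0, 417.0]]
0.013 2.5 [[278.0, 515.0], [300.0, 522.0], [326.0, 463.0], [347.0, 470.0], [274.0, 464.0], [296.0, 470.0], [322.0, 412.0], [344.0, 419.0]]
0.013 2.6 [[275.0, 513.0], [295.0, 522.0], [330.0, 464.0], [350.0, 472.0], [270.0, 461.0], [291.0, 470.0], [327.0, 413.0], [347.0, 421.0]]
```

View pics/s17.png

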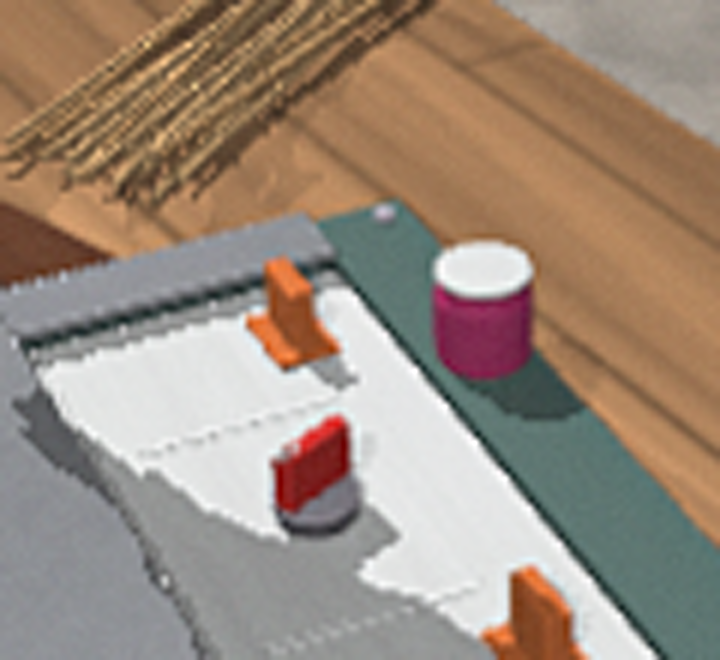

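View pics/t17.png

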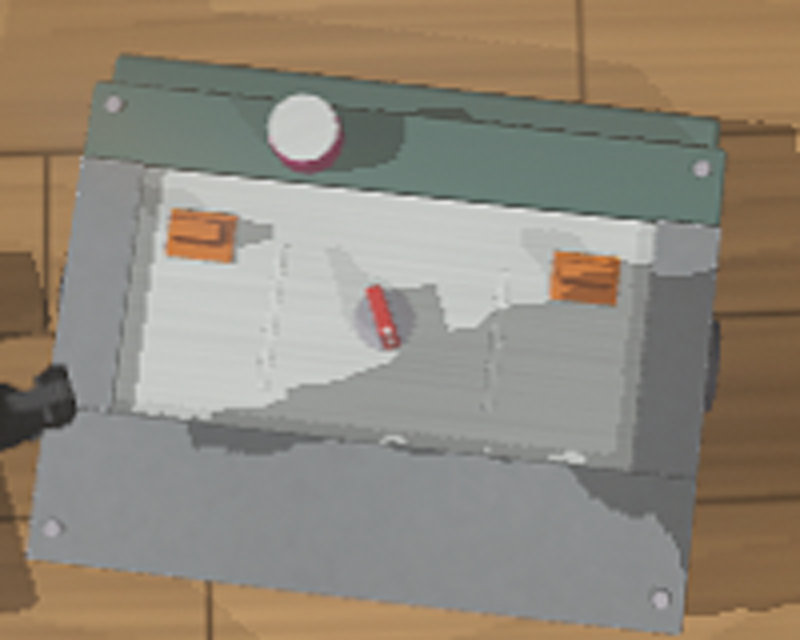

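Run:
```python
from h import *
s=cam("side"); t=cam("top")
def red(c,box):
    f=c["frame"].astype(int); x0,y0,x1,y1=box
    g=f[y0:y1,x0:x1]; m=(g[:,:,0]-np.maximum(g[:,:,1],g[:,:,2])>45)&(abs(g[:,:,1]-g[:,:,2])<40)
    ys,xs=np.nonzero(m); return xs+x0,ys+y0
xs,ys=red(t,(282,215,312,245)); P=np.array([toh(p)*1000 for p in onz(t,np.c_[xs,ys],.15)]); q=P[:,:2]-P[:,:2].mean(0); w=np.linalg.svd(q)[2][0]
print("top",len(xs),P.mean(0).round(1),"theta",np.pi-np.arctan(w[1]/w[0]) if w[1]/w[0]>0 else -np.arctan(w[1]/w[0]), (q@w).min(),(q@w).max())
xs,ys=red(s,(265,160,300,195)); print("side",len(xs),xs.min(),xs.max(),ys.min(),ys.max(),xs.mean(),ys.mean())
cv2.imwrite("pics/s18.png",cv2.resize(s["frame"][160:200,260:305,::-1],None,fx=14,fy=14,interpolation=cv2.INTER_NEAREST))
# model-free convex hull compare
from itertools import product
def hull(th,st):
    d=np.array([np.cos(th),-np.sin(th)]); n=np.array([-d[1],d[0]])
    P=[toW(np.r_[g*19e-3*d+sg*5e-3*n,z-st]) for z in(.022,.048) for g in(1,-1) for sg in(1,-1)]
    p=proj(s,P); return p.min(0).round(1),p.max(0).round(1)
for th in (2.5,2.6,2.7): print(th,[hull(th,st) for st in(.007,.01,.013)])
```

```text
top 59 [ 0.7  1.5 38. ] theta 2.692098848345301 -16.585691012590427 19.998372757561583
side 133 275 287 160 184 281.5864661654135 176.3984962406015
2.5 [(array([275.5, 166.7]), array([287.7, 185.1])), (array([275.5, 167.7]), array([287.7, 186.1])), (array([275.6, 168.7]), array([287.8, 187. ]))]
2.6 [(array([274.9, 166.8]), array([288.2, 185. ])), (array([275. , 167.8]), array([288.3, 185.9])), (array([275.1, 168.8]), array([288.3, 186.9]))]
2.7 [(array([274.4, 167. ]), array([288.7, 184.8])), (array([274.5, 168. ]), array([288.8, 185.8])), (array([274.6, 169. ]), array([288.8, 186.7]))]
```

View pics/s18.png

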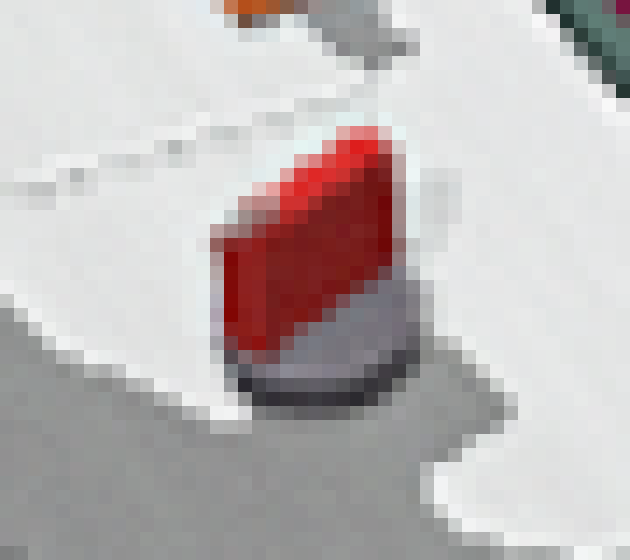

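Run:
```python
from h import *
s=cam("side")
def load(fn,x0,y0,sc):
    im=cv2.imread(fn); h,w=im.shape[:2]; return cv2.resize(im,(w//sc,h//sc),interpolation=cv2.INTER_AREA),x0,y0
A=[("s10 stud0",*load("pics/s10.png",190,90,4)),("s15 .0152",*load("pics/s15.png",230,100,7)),("s16",*load("pics/s16.png",230,100,7)),("s17",*load("pics/s17.png",230,100,6)),("now",s["frame"][:,:,::-1].copy(),0,0)]
out=[]
for n,im,x0,y0 in A:
    c=im[160-y0:200-y0,260-x0:305-x0]; out.append(cv2.resize(c,None,fx=6,fy=6,interpolation=cv2.INTER_NEAREST))
    g=cv2.cvtColor(c,cv2.COLOR_BGR2GRAY); print(n)
    for col in(279,281,283,285): print("  ",col,g[20:34,col-260].tolist())
cv2.imwrite("pics/cmp.png",np.vstack([np.hstack(out[:3]),np.hstack(out[3:]+[out[0]*0])]))
for st in(0,.007,.010,.013,.0152):
    a=np.linspace(0,2*np.pi,73); p=proj(s,[toW([.019*np.cos(u),.019*np.sin(u),.022-st]) for u in a])
    print(st,"disc top rim: ",p.min(0).round(1),p.max(0).round(1))
```

```text
s10 stud0
   279 [109, 120, 129, 117, 73, 57, 61, 59, 55, 113, 141, 146, 192, 211]
   281 [111, 116, 119, 122, 102, 75, 64, 57, 58, 95, 139, 149, 145, 140]
   283 [118, 116, 121, 126, 106, 82, 63, 59, 59, 96, 144, 152, 149, 149]
   285 [121, 118, 120, 91, 54, 57, 65, 58, 52, 121, 151, 152, 150, 150]
s15 .0152
   279 [53, 56, 55, 57, 53, 52, 65, 112, 116, 118, 143, 197, 230, 232]
   281 [120, 109, 104, 102, 76, 92, 117, 121, 123, 113, 138, 145, 145, 193]
   283 [90, 95, 96, 109, 107, 117, 122, 123, 120, 112, 142, 152, 150, 142]
   285 [24, 22, 33, 76, 113, 119, 124, 125, 104, 126, 151, 154, 152, 151]
s16
   279 [59, 59, 58, 53, 61, 89, 125, 89, 56, 108, 141, 147, 196, 230]
   281 [57, 55, 52, 92, 120, 127, 137, 96, 58, 96, 144, 151, 142, 147]
   283 [53, 63, 87, 118, 123, 122, 131, 96, 61, 97, 145, 154, 150, 147]
   285 [70, 91, 98, 104, 107, 113, 111, 70, 53, 125, 155, 155, 153, 150]
s17
   279 [58, 55, 56, 52, 59, 89, 123, 86, 51, 107, 145, 150, 147, 147]
   281 [56, 55, 52, 90, 119, 124, 131, 93, 56, 92, 143, 150, 147, 146]
   283 [52, 62, 86, 114, 121, 119, 126, 93, 62, 93, 143, 152, 147, 148]
   285 [72, 109, 120, 119, 119, 127, 117, 70, 49, 119, 153, 152, 150, 150]
now
   279 [55, 58, 52, 49, 59, 84, 127, 84, 51, 112, 145, 148, 147, 144]
   281 [56, 54, 54, 96, 120, 123, 135, 91, 56, 90, 144, 150, 150, 147]
   283 [52, 63, 86, 115, 123, 118, 130, 95, 59, 95, 143, 152, 149, 145]
   285 [71, 111, 122, 118, 122, 129, 120, 69, 44, 126, 155, 154, 151, 148]
0 disc top rim:  [273.9 173.1] [289.8 182.7]
0.007 disc top rim:  [274.1 175.3] [289.9 185. ]
0.01 disc top rim:  [274.2 176.3] [289.9 186. ]
0.013 disc top rim:  [274.3 177.3] [290. 187.]
0.0152 disc top rim:  [274.4 178. ] [290.  187.7]
```

View pics/cmp.png

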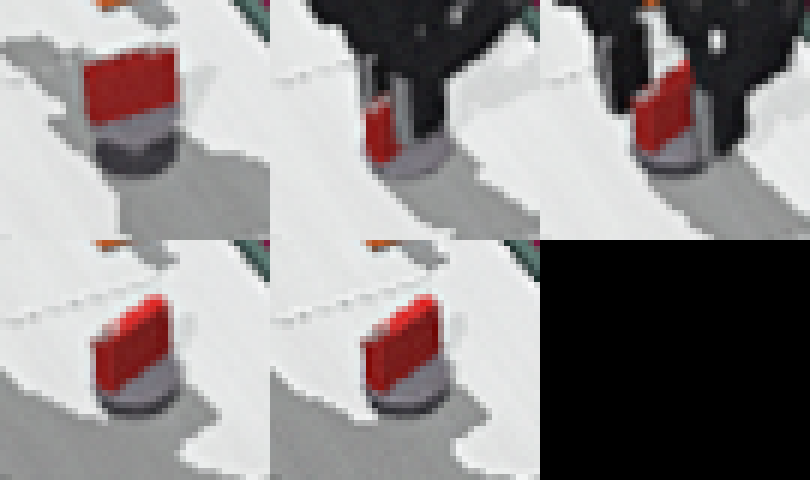

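Run:
```python
from h import *
t=cam("top"); cv2.imwrite("pics/tfin.png",t["frame"][:,:,::-1])
a=cv2.imread("pics/top0.png").astype(int); b=t["frame"][:,:,::-1].astype(int)
d=abs(a-b).sum(2)>120
for n,(x0,y0,x1,y1) in dict(mallet=(145,205,200,310),bundle=(455,170,500,285),tin=(262,170,290,196)).items(): print(n,d[y0:y1,x0:x1].mean().round(3))
bot.close_job()
```

```text
mallet 0.201
bundle 0.0
tin 0.012
the job is handed in; nothing more can be done
```

View pics/tfin.png

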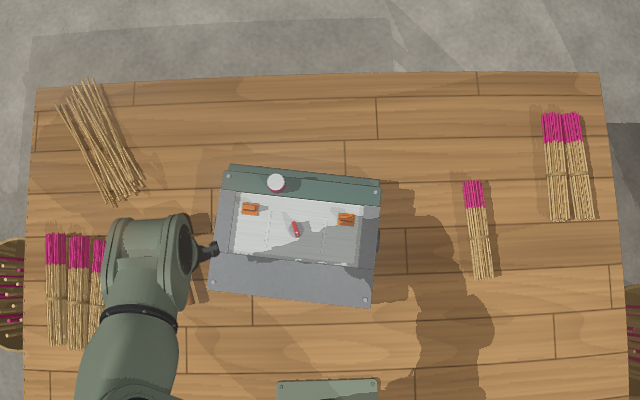

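I pushed the cover shut, alternating left, right, left, then pressing the right tab once more, and locked it with the red fastener. The job was handed in at about 23.5 s with the arm clear of everything. No verdict was reported.

**Cover:** Both ends came up hard against the stop. Seen from above, the left and right tabs are 38.7 and 39.7 mm past home (40 when shut), so the cover is shut and square to within about 1 mm.

**Fastener:** I turned it clockwise under pressure until the support gave way at a wing angle of about 0.77. I then pushed it in about 15 mm at about 0.87, with the force rising to 15 N, turned it on and let go. The grip reached about 2.72.

**Lock check:** After release the disc rose clear of the cover. Its edge in the side view puts the fastener at about 8 to 11 mm in, which fits the catch (10 mm) rather than the 13 mm short-of-catch rest.

**What did not fully agree:**
- **Stop:** The wrist moment showed no clear stop. I inferred it from the red wing not moving over the last turn and from about 1 N m on the last joint.
- **Wing angle:** The side view gives about 2.6 and the top view about 2.7. Taking the slot as about 0.15 past where support gave way would put the stop nearer 2.5.
- **Press force:** The first press on the fastener briefly reached 42 N at the wrist through the fingers, and I eased it off at once.

**Bystanders:** The dye tin and the single bundle on the right are unchanged between the first and last pictures. The arm hid the mallet in the last top picture, so I could not check it there, but no move brought the gripper down near it.

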